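# Close down the metal chaser's bench

### The job

Clear the chased panel for the night: put all the square steel punches in the rectangular wooden tray, the wooden-handled gravers in the rectangular steel pan, and the embossed round rosettes in the round dish, so that each lies inside. Also hang the ear defenders over the horizontal bar of the stand by their headband, and turn the bezel of the dial gauge until its bold zero mark lines up with the tip of the needle. Leave the hammer, the wax tin, the brass block and the wooden stick where they are.

Things in the scene. Friction and masses are not known exactly. Their poses are not given: they have to be found in the camera images.
- panel: Chased metal sheet on a wooden board, 290 x 330 x 20 mm, fixed on the table; its flat top is at z = 20 mm; the items to sort start lying on it. A fixed clamp 30 x 26 mm, 44 mm above the table at its highest, sits at y = +150 and -150 mm, x = 0. Origin: centre of its underside.
- punch0: Chasing punch: plain square steel bar 95 x 10 x 10 mm, 70 g. Origin: its centre; x along its length. Starts lying on the panel. May be absent.
- punch1: Chasing punch: plain square steel bar 95 x 10 x 10 mm, 70 g. Origin: its centre; x along its length. Starts lying on the panel. May be absent.
- punch2: Chasing punch: plain square steel bar 95 x 10 x 10 mm, 70 g. Origin: its centre; x along its length. Starts lying on the panel. May be absent.
- graver0: Graver, 97 mm long: bulb-shaped wooden handle (x from -48 to 0 mm) 20 mm across, with flats so that it does not roll, and a thin 5 mm steel blade to x = +48 mm. 50 g; grip the handle at about x = -22 mm. Origin: middle of its length, on its axis; x points along the blade. Starts lying on the panel. May be absent.
- graver1: Graver, 97 mm long: bulb-shaped wooden handle (x from -48 to 0 mm) 20 mm across, with flats so that it does not roll, and a thin 5 mm steel blade to x = +48 mm. 50 g; grip the handle at about x = -22 mm. Origin: middle of its length, on its axis; x points along the blade. Starts lying on the panel. May be absent.
- graver2: Graver, 97 mm long: bulb-shaped wooden handle (x from -48 to 0 mm) 20 mm across, with flats so that it does not roll, and a thin 5 mm steel blade to x = +48 mm. 50 g; grip the handle at about x = -22 mm. Origin: middle of its length, on its axis; x points along the blade. Starts lying on the panel. May be absent.
- rosette0: Embossed rosette: metal disc 46 mm across and 12 mm thick, with low bosses on top, 60 g. Origin: its centre; z is its axis. Starts lying on the panel. May be absent.
- rosette1: Embossed rosette: metal disc 46 mm across and 12 mm thick, with low bosses on top, 60 g. Origin: its centre; z is its axis. Starts lying on the panel. May be absent.
- tray_wood: Rectangular wooden tray for the punches: outside 145 (x) x 115 (y) x 42 mm high, walls and floor 6 mm. Fixed. Origin: centre of its underside on the table; x along its length.
- pan_steel: Rectangular sheet-steel pan for the gravers: outside 145 (x) x 115 (y) x 42 mm high with a beaded rim to 45 mm, walls and floor 3 mm. Fixed. Origin: centre of its underside on the table; x along its length.
- dish_round: Round metal dish for the rosettes: 124 mm across at the rim, 108 mm at the foot, 36 mm high, wall 3 mm, floor 4 mm. Fixed. Origin: centre of its underside on the table.
- gauge: Dial gauge lying face up: steel foot 90 x 90 x 12 mm, a stem 48 mm across up to z = 42 mm, and on it the turning bezel. Fixed on the table. Origin: on the axis of dial and bezel, at the underside of the foot; the dial face (top of the bezel) is 58 mm above it.
- bezel (a joint): Turning bezel with the white dial face: knurled disc 64 mm across, rim from 42 to 58 mm above the table, graspable across it from above with fingertips 12 mm below its top. Angle in rad, growing anticlockwise seen from above, 0 where the zero mark points along the gauge's x; range -2.9 to 2.9. Friction 0.06 N m; stays where left. Starts anticlockwise of the needle.
- needle (a joint): Thin needle over the dial face, measured like the bezel (same axis, same zero direction). It shows a fixed reading and is not to be touched. The gauge reads zero when the bezel angle equals the needle angle.
- zero_mark (a point): Outer part of the bold zero bar on the dial face, 25 mm from the axis; turns with the bezel.
- needle_tip (a point): Tip of the needle, 25 mm from the axis, 59 mm above the table.
- ear_defenders: Ear defenders standing on two cups: 154 (x) x 64 (y) x 147 mm high, 190 to 310 g. Cups at x = 47 to 77 mm either side, 78 mm high (soft cushions inside them to 37 mm, no contact). The top of the headband is level, 64 mm long (x), 22 wide (y), from 137 to 147 mm high: pinch it across y from above. Origin: between the cups at the underside; z up.
- band_under (a point): Middle of the underside of the top of the headband, 137 mm above the ear defenders' underside.
- hanger: Fixed stand: post 18 mm thick at y = -95 mm of its frame, foot plate 120 x 150 x 12 mm, horizontal round bar 14 mm thick along its y from the post to a free end with a 22 mm ball at y = +85 mm. Bar top 160 mm above the table, post top 166. Origin: on the table below the bar's middle. The ear defenders hang with their x across the bar, a cup on each side.
- hammer: Chasing hammer, 240 mm long, lying beyond the panel, across the robot's view; leave alone. Origin at its underside.
- wax_tin: Small round tin 37 mm across, 21 mm high, standing beyond the panel, at the left; leave alone.
- dapping_block: Brass cube of 48 mm at the far right; leave alone.
- pitch_stick: Upright dark wooden stick 24 mm across, 90 mm high, at the far left; leave alone.

How it is judged:
By the outcome, as a careful person would: the job done as asked, in the order asked, and still so for the second after the job is handed in, with the robot touching nothing.
Of punch0, punch1, punch2, graver0, graver1, graver2, rosette0, rosette1 only 5 to 7 are there at a start; the rules pass over those that are not, and their reading is None.
At some moment in a run one of punch0, punch1, punch2, graver0, graver1, graver2, rosette0, rosette1 may be knocked a few centimetres aside while the robot is not near it.
It also fails if it takes over 208 s, if anything falls off the work surface, if the arm or the gripper's body presses on something with over 40 N, if the wrist force passes 120 N, or if a joint passes its speed limit or range.

### The arm

A 7-joint arm with a two-finger parallel gripper is mounted at the origin on the work surface. World frame = base frame: x ahead of the robot, y to its left, z up, the work surface at z = 0. Lengths are in m, angles in rad, forces in N, time in s.
With the tool pointing down it reaches from about 0.4 to 0.85 m from the base axis. Payload 4.5 kg.
Tool frame: the origin (TCP) lies midway between the tips of the shut fingers; the grasp point (between the pads) lies 19 mm behind it; z points along the fingers, y is the line along which they close (so a half turn about z gives the same grasp; the last joint's range is limited). The gripper opens to 88 mm and grips with 3 to 60 N. Pads are 18 mm wide; open, the fingers measure 123 mm over their backs; the gripper's body (75 mm by 187 mm) begins 45 mm behind the grasp point.
Start: joints at [1.383, 0.689, -0.195, 1.565, 0.157, 0.902, -0.215], TCP at [0.138, -0.61, 0.239] pointing down, gripper open.
Joint ranges: [-3.01, 3.01], [-0.46, 2.08], [-1.47, 1.51], [0.13, 2.56], [-1, 4.14], [0.04, 2.09], [-2.66, 2.66]. Speed limits (rad/s): [2.57, 2.57, 3.14, 3.14, 3.14, 3.14, 3.14].

### API

Orientations are given as a unit quaternion [x, y, z, w].
In Python, from plant import r gives the robot as it stands.
- The arm moves only by the tool move_arm, never from a script. Its argument "targets" is a list that holds one entry, the list of rows, each a list of 7 numbers: the opening, from 0 (shut) to 1 (fully open), then the shift along the tool's x, y, z in mm, then the turn, a rotation vector about the tool's x, y, z in degrees. In form: [[[claw, dx, dy, dz, ax, ay, az], ...]]. A call has 1 to 10 rows; each row is the pose to reach, as a shift and turn from the pose commanded when the call began, along the tool's axes at that moment; what a row does not reach only later rows make up. A row lasts 1/8 s, in which the tool goes at most 62.5 mm and 10.7 degrees, less where a joint would pass 70% of its speed; a pose out of reach is approached as far as the arm can. A call with a gripper value outside its range is refused whole. The fingers move at their own pace and stop on an object; "newtons" is the grip in N (left out, the last holds). Time passes only in rows, so rows that repeat a pose let the fingers close. It gives the time, the measured TCP pose, the force, the opening and the grip force at its end, in the units of the state.
- r.get_state(): the state, without advancing time (a new reading comes with each control period).
- r.snapshot(name): name is "side" or "top" or "wrist"; returns the picture (480x640x3 uint8, red, green, blue); there is no depth.
- r.camera_info(name): a dict with "fx", "fy", "cx", "cy" (pixels), "R" (3x3) and "t" (3): a world point X has camera coordinates R X + t. Camera axes: x right, y down, z forward; pixel columns grow to the right and rows downward; lengths in m; the calibration is good to about 2 mm. The wrist camera is an equidistant fisheye: a pixel r from the principal point sees the ray r / f radians off the axis. A picture is of the moment at which its call begins: read the wrist's pose just before it. camera_info takes no time and is no camera call; for the wrist camera it gives the pose at the moment of the call.
- r.finish_job(): hands the job in; it is judged then, once.
The state is a dict: "clock": time; "q": joint angles; "qd": joint speeds; "joint_torque": joint torques, N m; "tool_pos": TCP position; "eef_rot": TCP orientation; "contact_force": force on the tool from outside, world axes, zero at the start; "moment": the same for the moment, N m; "opening": opening from 0.0 (shut) to 1.0 (fully open); "finger_force": force on a finger pad.
Only numpy, scipy, OpenCV 4.12 (cv2) and the standard library are available. Lean on these libraries where they do the work, as an engineer would, in place of code of your own. Each camera call takes 0.05 s, during which the arm holds its last target. There are 200 camera calls.

## Working session

There is one attempt and no reset: what is moved stays moved. The work goes in short steps, Python scripts to look and compute and a tool call to move; the robot and the scene stay as the last step left them, time stands still between calls to the robot, and variables do not carry over. Pictures are saved under pics/ and viewed, at most 14 in all, crops included, and the job is handed in when it is done.

Besides the shell and the picture viewer there is one more tool, called after ">>>" by a JSON object that holds its "method" and its "body", one argument or row to a line. move_arm: Moves the arm, as the interface text tells. Its arguments: {"type":"object","properties":{"targets":{"type":"array","items":{"type":"array","items":{"type":"array","items":{"type":"number"}}}},"newtons":{"type":"number"}},"required":["targets"]}

```bash
ls; mkdir -p pics
python3 - <<'E'
from plant import r
import cv2
for n in ("top","side"):
    cv2.imwrite(f"pics/{n}0.png",r.snapshot(n)[:,:,::-1]); c=r.camera_info(n); print(n,c)
print(r.get_state())
E
```

```text
pics
top {'fx': 592.8044651001834, 'fy': 592.8044651001834, 'cx': 319.3192328819115, 'cy': 235.4702615892616, 'R': array([[-0.00333414, -0.99983497,  0.01785805],
       [-0.99663516,  0.00185986, -0.08194447],
       [ 0.08189774, -0.01807118, -0.99647689]]), 't': array([1.57229970e-04, 5.87402836e-01, 1.37220731e+00])}
side {'fx': 533.3789432103662, 'fy': 533.3789432103662, 'cx': 322.4232593724883, 'cy': 239.1273626779548, 'R': array([[ 0.84782737, -0.5299907 , -0.01728021],
       [-0.39734821, -0.61338452, -0.68254951],
       [ 0.35114548,  0.58555042, -0.73063504]]), 't': array([-0.48661729,  0.32532967,  0.96608497])}
{'clock': 0.1, 'q': array([ 1.38279541,  0.68990436, -0.19452141,  1.56620889,  0.15731485,
        0.90250595, -0.21508048]), 'qd': array([-0.00156269, -0.00171445, -0.00059397, -0.00290885, -0.00022635,
        0.00069973, -0.00197719]), 'joint_torque': array([-3.76038850e-03, -5.28498030e+01, -1.27155595e+00, -1.53835380e+01,
       -5.25184732e-02,  2.00352610e-03,  6.71824000e-05]), 'tool_pos': array([ 0.1373245 , -0.6091584 ,  0.23799592]), 'eef_rot': array([ 9.93850853e-01,  1.10724042e-01, -1.54333120e-04, -8.02392182e-04]), 'contact_force': array([-0.77859599,  0.16686122,  0.85496487]), 'moment': array([0.04855902, 0.00697105, 0.00829561]), 'finger_force': 0.0, 'opening': 1.000666330841042}
```

View pics/top0.png

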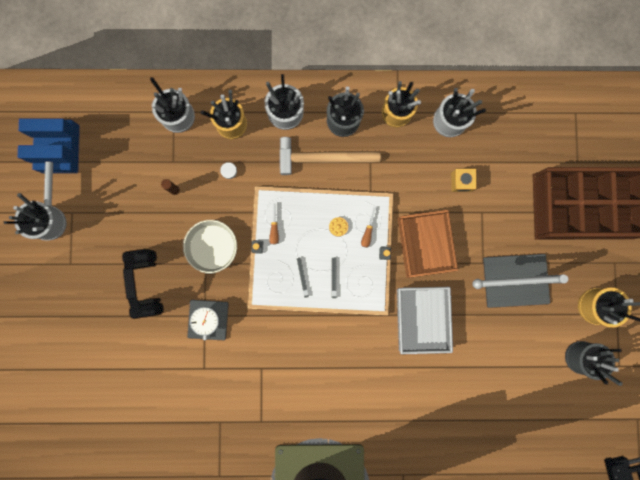

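View pics/side0.png

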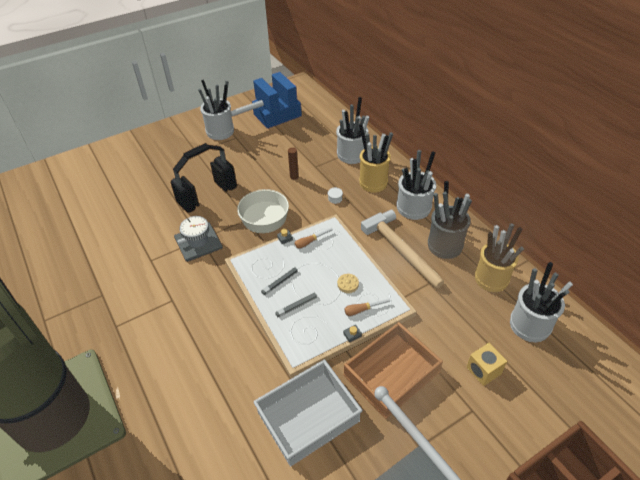

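The top view shows two gravers (about 274,225 and 370,228), two punches (304,277 and 335,277) and one rosette (339,227) on the panel. The tray is at (428,243), the pan at (425,320), the dish at (210,247), the gauge at (205,320) and the ear defenders at (140,284). The hanger bar runs from (478,285) to (565,280), and the side view shows its ball at the left end.

```bash
cat > h.py <<'E'
from plant import r
import numpy as np, cv2
from scipy.spatial.transform import Rotation as Rn
def ray(ci,uv,fish=False):
    u=(np.array(uv,float)-[ci['cx'],ci['cy']])/[ci['fx'],ci['fy']]
    if fish:
        a=np.hypot(*u); d=np.r_[u*(np.sin(a)/max(a,1e-9)),np.cos(a)]
    else: d=np.r_[u,1]
    R=np.array(ci['R']); return -R.T@ci['t'], R.T@d
def plane(ci,uv,z,fish=False):
    o,d=ray(ci,uv,fish); return (o+d*(z-o[2])/d[2])[:2]
def proj(ci,X,fish=False):
    c=np.array(ci['R'])@X+ci['t']
    if fish:
        a=np.arctan2(np.hypot(*c[:2]),c[2]); p=c[:2]/np.hypot(*c[:2])*a
    else: p=c[:2]/c[2]
    return p*[ci['fx'],ci['fy']]+[ci['cx'],ci['cy']]
def yaw(s=None):
    s=s or r.get_state(); x=Rn.from_quat(s['eef_rot']).as_matrix()[:,0]; return np.degrees(np.arctan2(x[1],x[0]))
def go(pos,yw,half=True):
    "print shift/turn in tool axes to reach TCP pos, tool down, tool x at yaw yw deg (mod 180)"
    s=r.get_state(); R=Rn.from_quat(s['eef_rot'])
    if half: yw=yaw(s)+((yw-yaw(s)+90)%180-90)
    y=np.radians(yw); G=Rn.from_matrix(np.array([[np.cos(y),np.sin(y),0],[np.sin(y),-np.cos(y),0],[0,0,-1]]))
    d=R.inv().apply(np.array(pos)-s['tool_pos'])*1000; w=np.degrees((R.inv()*G).as_rotvec())
    print('t%.1f at'%s['clock'],s['tool_pos'].round(4),'yaw %.1f'%yaw(s),'-> d',d.round(1),'rot',w.round(2),'q7 %.2f'%s['q'][6])
E
python3 - <<'E'
from h import *
im=cv2.imread('pics/top0.png'); ci=r.camera_info('top')
hsv=cv2.cvtColor(im,cv2.COLOR_BGR2HSV)
m=np.zeros(im.shape[:2],np.uint8); cv2.fillPoly(m,[np.array([[259,191],[389,196],[386,308],[253,303]])],255)
b=((hsv[...,2]<165)|(hsv[...,1]>60)).astype(np.uint8)*255&m
n,l,st,ce=cv2.connectedComponentsWithStats(b)
for i in range(1,n):
    if st[i,4]<25: continue
    pts=np.argwhere(l==i)[:,::-1].astype(np.float32)
    W=np.array([plane(ci,p,.03) for p in pts]); c=W.mean(0); ev,V=np.linalg.eigh(np.cov(W.T))
    print(st[i],'c',c.round(4),'ang %.1f'%np.degrees(np.arctan2(V[1,1],V[0,1])),'sd',np.sqrt(ev).round(4),'bgr',im[l==i].mean(0).round())
for k,uv,z in [('tray',(428.5,243),.042),('pan',(425.5,320.5),.045),('dish',(210,247),.036),('gauge',(204.5,320),.058),('ball',(478,285),.153),('post',(565,280),.166),('bandhi',(129,266),.142),('bandlo',(129,297),.142)]+[(f'tc{i}',p,.042) for i,p in enumerate([(401,213),(449,209),(458,269),(405,277)])]+[(f'pc{i}',p,.045) for i,p in enumerate([(398,289),(450,288),(452,352),(400,353)])]:
    print(k,plane(ci,uv,z).round(4))
big=cv2.resize(im[180:340,110:310],None,fx=4,fy=3.7,interpolation=cv2.INTER_CUBIC); cv2.imwrite('pics/cl.png',big)
big=cv2.resize(im[190:360,385:585],None,fx=4,fy=3.5,interpolation=cv2.INTER_CUBIC); cv2.imwrite('pics/cr.png',big)
E
```

```text
[383 196   7  19  25] c [ 0.6639 -0.1641] ang -171.6 sd [0.0034 0.015 ] bgr [153. 195. 226.]
[256 203  29  51 483] c [0.5901 0.1098] ang 148.6 sd [0.0118 0.0298] bgr [112. 133. 152.]
[329 217  22  20 340] c [ 0.609  -0.0478] ang 108.1 sd [0.0114 0.0134] bgr [105. 186. 223.]
[361 218  16  29 262] c [ 0.5879 -0.1178] ang 158.4 sd [0.0074 0.0164] bgr [104. 132. 166.]
[379 218  10  91 238] c [ 0.5244 -0.1551] ang 179.6 sd [0.0058 0.0495] bgr [116. 148. 169.]
[297 257  14  40 230] c [0.496  0.0371] ang -168.5 sd [0.0046 0.0249] bgr [127. 131. 129.]
[332 257   7  34 214] c [ 0.4977 -0.0369] ang 179.2 sd [0.0043 0.0225] bgr [122. 126. 124.]
tray [ 0.5678 -0.2555]
pan [ 0.389  -0.2446]
dish [0.56  0.253]
gauge [0.3931 0.2598]
ball [ 0.4702 -0.3372]
post [ 0.4801 -0.5189]
bandhi [0.5131 0.4073]
bandlo [0.4472 0.4058]
tc0 [ 0.6383 -0.1922]
tc1 [ 0.6476 -0.3051]
tc2 [ 0.5071 -0.3231]
tc3 [ 0.489  -0.1993]
pc0 [ 0.4614 -0.1822]
pc1 [ 0.4632 -0.3028]
pc2 [ 0.3171 -0.3043]
pc3 [ 0.3155 -0.1847]
```

View pics/cl.png

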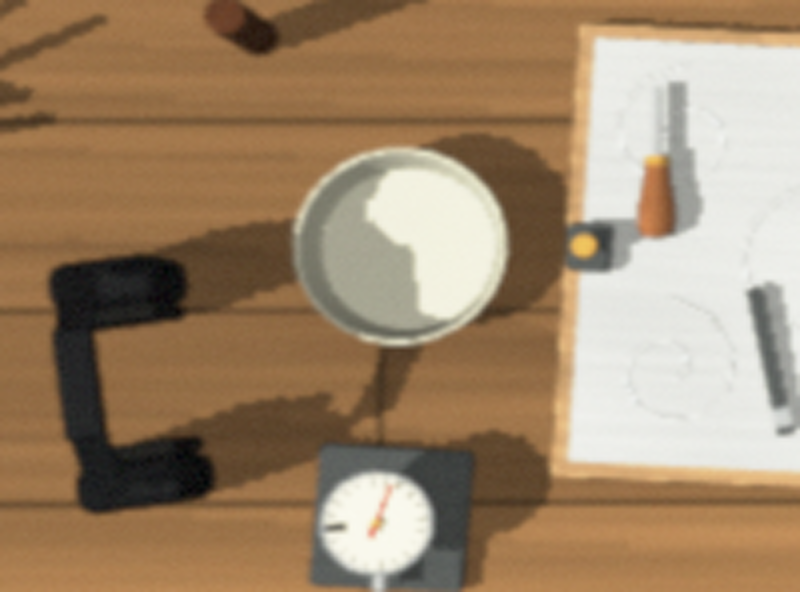

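View pics/cr.png

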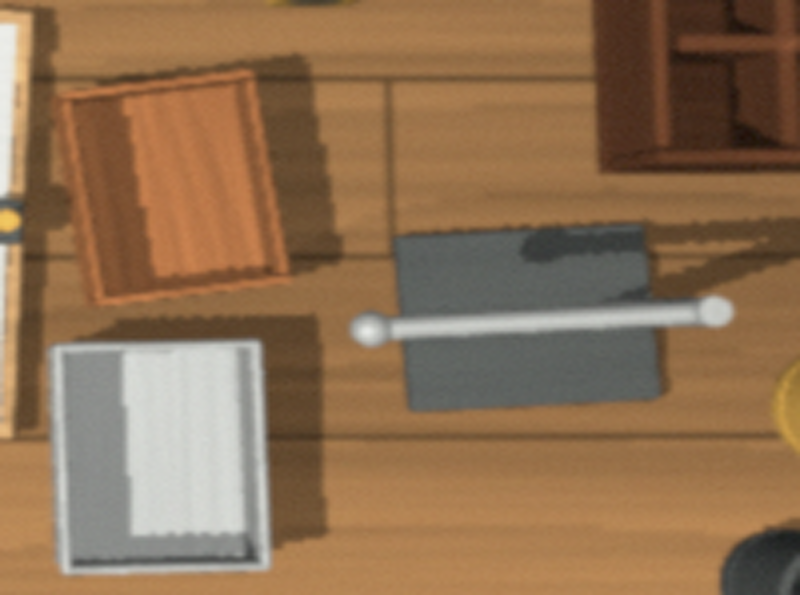

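The left crop shows the zero mark pointing left (335,527) and the needle pointing up, slightly right (391,486), so the bezel needs about 110° clockwise. The ear defenders' band runs up and down at about (80,385). The right crop shows the bar's ball at the left (370,328) and the post at the right (716,310).

```bash
python3 -c "
from h import *
go([.49,0,.28],0)"
```

```text
t0.1 at [ 0.1373 -0.6092  0.238 ] yaw 12.7 -> d [ 478.1 -516.7  -41.2] rot [-0.09  0.02 12.71] q7 -0.22
```

>>> {"method": "move_arm", "body": {
  "targets": [
    [[1,478,-517,-41,0,0,12.7],[1,478,-517,-41,0,0,12.7],[1,478,-517,-41,0,0,12.7],[1,478,-517,-41,0,0,12.7],[1,478,-517,-41,0,0,12.7],[1,478,-517,-41,0,0,12.7],[1,478,-517,-41,0,0,12.7],[1,478,-517,-41,0,0,12.7],[1,478,-517,-41,0,0,12.7],[1,478,-517,-41,0,0,12.7]]
  ]
}}

```text
clock: 1.35
tool_pos: [0.4505, -0.0678, 0.2751]
eef_rot: [1.0, 0.0, -0.0, 0.0]
contact_force: [0.4, 0.2, -0.4]
opening: 1.002
finger_force: 0.0
```

```bash
python3 -c "
from h import *
go([.49,0,.28],0)"
```

```text
t1.4 at [ 0.4505 -0.0678  0.2751] yaw 0.0 -> d [ 39.5 -67.8  -4.9] rot [0.02 0.01 0.  ] q7 -1.60
```

>>> {"method": "move_arm", "body": {
  "targets": [
    [[1,40,-68,-5,0,0,0],[1,40,-68,-5,0,0,0],[1,40,-68,-5,0,0,0],[1,40,-68,-5,0,0,0]]
  ]
}}

```text
clock: 1.85
tool_pos: [0.4887, -0.0039, 0.2797]
eef_rot: [1.0, -0.002, -0.001, 0.001]
contact_force: [0.3, 0.0, 0.2]
opening: 0.997
finger_force: 0.0
```

```bash
python3 -c "
from h import *
ci=r.camera_info('wrist'); im=r.snapshot('wrist')[:,:,::-1]; cv2.imwrite('pics/w0.png',im); print(ci, -np.array(ci['R']).T@ci['t']); go([.49,0,.28],0)"
```

```text
{'fx': 371.64829954431775, 'fy': 371.64829954431775, 'cx': 322.50033904097506, 'cy': 239.5541131290211, 'R': array([[-3.30850454e-03, -9.99993689e-01,  1.29466567e-03],
       [-9.63971540e-01,  3.53368418e-03,  2.65981924e-01],
       [-2.65984820e-01, -3.68018452e-04, -9.63977147e-01]]), 't': array([-0.00286412,  0.42386223,  0.55861693])} [ 0.55716528 -0.00415632  0.42575797]
t1.9 at [ 0.4888 -0.004   0.2798] yaw -0.2 -> d [ 1.2 -4.  -0.2] rot [ 0.08  0.09 -0.2 ] q7 -1.74
```

View pics/w0.png

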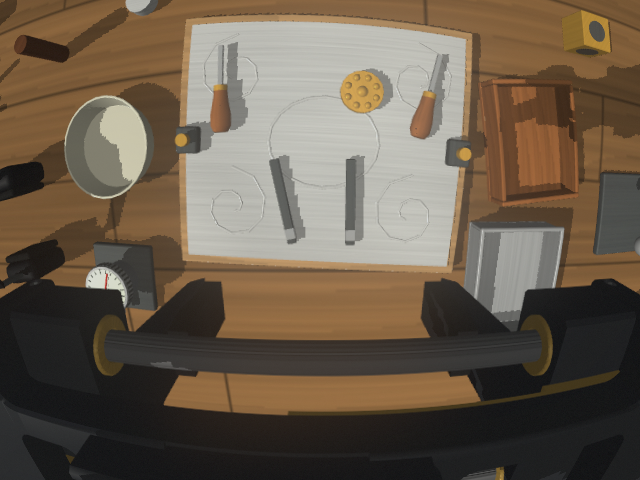

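The wrist view shows punches at (283,200) and (350,200), the rosette at (362,92), graver handles at (220,108) and (423,115), the tray at (530,140), and the dish at (109,147).

```bash
cat >> h.py <<'E'
def items(im,ci,fish=True,box=None):
    "im BGR; wood/gold/steel blobs on the panel, in world xy"
    hsv=cv2.cvtColor(im,cv2.COLOR_BGR2HSV); H,S,V=cv2.split(hsv)
    m={'wood':((H<14)&(S>110)&(V>60),.030),'gold':((H>15)&(H<30)&(S>110)&(V>130),.032),'steel':((S<45)&(V<112),.030)}
    P=np.zeros(V.shape,np.uint8); cn=[[.40,.135],[.66,.13],[.66,-.145],[.40,-.14]]
    cv2.fillPoly(P,[np.array([proj(ci,np.r_[c,.02],fish) for c in cn]).astype(int)],1)
    P[270:]=0
    for k,(b,z) in m.items():
        b=cv2.morphologyEx(b.astype(np.uint8)&P,cv2.MORPH_OPEN,np.ones((3,3)))
        n,l,st,ce=cv2.connectedComponentsWithStats(b)
        for i in range(1,n):
            if st[i,4]<60: continue
            W=np.array([plane(ci,p[::-1],z,fish) for p in np.argwhere(l==i)])
            rc=cv2.minAreaRect((W*1000).astype(np.float32)); ev,E=np.linalg.eigh(np.cov(W.T))
            print(k,'px',ce[i].round(),'n',st[i,4],'mean',W.mean(0).round(4),'rect c',np.round(rc[0],1),'size',np.round(rc[1],1),'ang %.1f'%(np.degrees(np.arctan2(E[1,1],E[0,1]))%180))
E
python3 -c "
from h import *
ci=r.camera_info('wrist'); im=cv2.imread('pics/w0.png'); items(im,ci)
for k,uv,z in [('t',(483,84),.042),('t',(575,80),.042),('t',(578,196),.042),('t',(494,203),.042),('dish',(109,147),.036),('p',(469,222),.045),('p',(563,226),.045),('gauge',(106,288),.058)]: print(k,plane(ci,uv,z,True).round(4))
print(im[170,283],im[170,292],im[200,350],im[200,359])
"
```

```text
wood px [218. 111.] n 520 mean [0.5913 0.1074] rect c [592.3 107.4] size [15.9 45. ] ang 177.1
wood px [422. 118.] n 597 mean [ 0.5835 -0.1118] rect c [ 584.6 -112.5] size [18.9 45.8] ang 163.0
gold px [362.  91.] n 1398 mean [ 0.6091 -0.0459] rect c [609.1 -46.3] size [44.3 44.6] ang 137.6
gold px [429.  94.] n 66 mean [ 0.6095 -0.1186] rect c [ 609.7 -118.9] size [13.7  6.1] ang 81.7
gold px [215. 259.] n 88 mean [0.4255 0.1198] rect c [425.4 119.9] size [ 6.1 18.5] ang 88.4
gold px [295. 264.] n 606 mean [0.4208 0.0263] rect c [420.5  24.8] size [120.4   8.3] ang 86.8
gold px [425. 268.] n 66 mean [ 0.4144 -0.1232] rect c [ 414.7 -124. ] size [22.2  3.7] ang 86.7
steel px [281. 193.] n 687 mean [0.5001 0.0398] rect c [499.1  39.6] size [76.8 10.8] ang 11.2
steel px [350. 194.] n 695 mean [ 0.4989 -0.0344] rect c [498.3 -34.5] size [10.6 76.7] ang 179.8
t [ 0.6251 -0.1785]
t [ 0.6489 -0.3082]
t [ 0.5062 -0.3214]
t [ 0.4933 -0.1977]
dish [0.5625 0.2437]
p [ 0.4718 -0.1667]
p [ 0.4683 -0.2999]
gauge [0.3957 0.2596]
[123 127 127] [153 160 159] [95 98 97] [126 132 131]
```

```bash
python3 -c "
from h import *
go([.490,.038,.022],11.2)"
```

```text
t1.9 at [ 0.4888 -0.004   0.2798] yaw -0.2 -> d [  1.5 -42.3 257.7] rot [  0.07   0.1  -11.4 ] q7 -1.74
```

>>> {"method": "move_arm", "body": {
  "targets": [
    [[0.4,1.5,-42,60,0,0,-11.4],[0.4,1.5,-42,120,0,0,-11.4],[0.4,1.5,-42,180,0,0,-11.4],[0.4,1.5,-42,225,0,0,-11.4],[0.4,1.5,-42,225,0,0,-11.4],[0.4,1.5,-42,257,0,0,-11.4],[0.4,1.5,-42,257,0,0,-11.4],[0.4,1.5,-42,257,0,0,-11.4]]
  ]
}}

```text
clock: 2.9
tool_pos: [0.4925, 0.0399, 0.0252]
eef_rot: [0.995, 0.099, 0.001, 0.0]
contact_force: [0.9, -0.7, -0.9]
opening: 0.399
finger_force: 0.0
```

```bash
python3 -c "
from h import *
go([.490,.038,.022],11.2)
ci=r.camera_info('wrist'); im=r.snapshot('wrist')[:,:,::-1]; cv2.imwrite('pics/w1.png',im)"
```

```text
t2.9 at [0.4925 0.0399 0.0252] yaw 11.3 -> d [-2.8  1.4  3.2] rot [ 0.03 -0.15  0.15] q7 -1.77
```

View pics/w1.png

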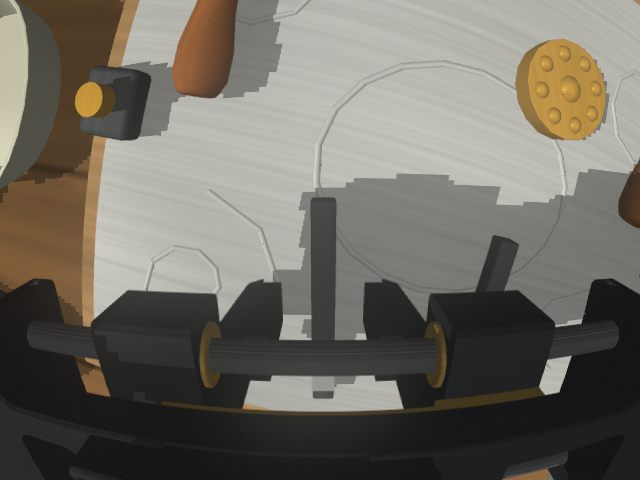

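The picture shows the punch centred between the open fingers, around (323,300).

>>> {"method": "move_arm", "body": {
  "newtons": 25,
  "targets": [
    [[0.4,0,0,3,0,0,0],[0,0,0,3,0,0,0],[0,0,0,3,0,0,0],[0,0,0,3,0,0,0],[0,0,0,-50,0,0,0],[0,0,30,-90,0,0,3.8],[0,8,90,-90,0,0,3.8],[0,15,150,-90,0,0,3.8],[0,15,210,-90,0,0,3.8],[0,15,270,-90,0,0,3.8]]
  ]
}}

```text
clock: 4.2
tool_pos: [0.5594, -0.2231, 0.1128]
eef_rot: [0.998, 0.066, -0.0, -0.0]
contact_force: [1.6, 0.3, -0.9]
opening: 0.111
finger_force: 25.0
```

```bash
python3 -c "
from h import *
go([.571,-.275,.014],7.5)"
```

```text
t4.2 at [ 0.5594 -0.2231  0.1128] yaw 7.6 -> d [ 4.7 53.  98.8] rot [-0.03  0.04  0.11] q7 -1.38
```

>>> {"method": "move_arm", "body": {
  "targets": [
    [[0,5,53,10,0,0,0],[0,5,53,50,0,0,0],[0,5,53,85,0,0,0],[0,5,53,98,0,0,0],[0,5,53,98,0,0,0],[0.3,5,53,98,0,0,0],[0.3,5,53,98,0,0,0],[0.3,5,53,40,0,0,0],[0.3,5,53,-20,0,0,0],[0.3,5,53,-20,0,0,0]]
  ]
}}

```text
clock: 5.45
tool_pos: [0.5753, -0.2746, 0.1392]
eef_rot: [0.998, 0.066, 0.005, 0.003]
contact_force: [-0.5, -0.2, -0.3]
opening: 0.302
finger_force: 0.0
```

```bash
python3 -c "
from h import *
go([.489,-.0345,.022],0)"
```

```text
t5.5 at [ 0.5753 -0.2746  0.1392] yaw 7.6 -> d [ -55.1 -250.1  115.2] rot [ 0.29 -0.62  7.58] q7 -1.30
```

>>> {"method": "move_arm", "body": {
  "targets": [
    [[0.4,-15,-60,0,0,0,2],[0.4,-30,-120,0,0,0,7.6],[0.4,-45,-180,0,0,0,7.6],[0.4,-55,-240,0,0,0,7.6],[0.4,-55,-250,0,0,0,7.6],[0.4,-55,-250,0,0,0,7.6]]
  ]
}}

```text
clock: 6.2
tool_pos: [0.484, -0.0323, 0.133]
eef_rot: [1.0, 0.001, 0.0, 0.0]
contact_force: [0.4, -0.3, 0.4]
opening: 0.403
finger_force: 0.0
```

```bash
python3 -c "
from h import *
ci=r.camera_info('wrist'); im=r.snapshot('wrist')[:,:,::-1].copy(); items(im,ci);go([.489,-.0345,.022],0)
im=r.snapshot('top')[:,:,::-1].copy(); items(im,r.camera_info('top'),False)
cv2.imwrite('pics/top1.png',im)"
```

```text
wood px [131.  96.] n 1422 mean [0.5915 0.1057] rect c [592.2 106. ] size [46.5 22.4] ang 178.0
wood px [438.  97.] n 1357 mean [ 0.5846 -0.1111] rect c [ 585.2 -111.9] size [18.4 47.4] ang 160.1
gold px [343.  58.] n 3375 mean [ 0.6085 -0.0457] rect c [608.8 -46.2] size [44.3 44.3] ang 147.8
gold px [128.  60.] n 83 mean [0.6185 0.1078] rect c [618.5 107.8] size [5.9 8.6] ang 89.8
gold px [449.  62.] n 146 mean [ 0.6098 -0.1187] rect c [ 610.  -118.6] size [13.6  6.4] ang 82.8
steel px [136.  38.] n 101 mean [0.6352 0.1025] rect c [635.3 102.4] size [25.9  2.6] ang 0.6
steel px [326. 215.] n 1562 mean [ 0.5009 -0.0348] rect c [499.6 -34.9] size [ 9.7 74.7] ang 179.8
t6.2 at [ 0.4843 -0.0338  0.133 ] yaw -0.0 -> d [  4.6   0.6 111. ] rot [ 0.06 -0.03 -0.04] q7 -1.79
wood px [274. 235.] n 116 mean [0.5889 0.1059] rect c [590.6 106.1] size [37.7 16.4] ang 177.7
wood px [366. 238.] n 117 mean [ 0.581  -0.1115] rect c [ 582.1 -111.2] size [17.5 42.6] ang 163.5
gold px [338. 226.] n 263 mean [ 0.6082 -0.0458] rect c [607.8 -46.3] size [39.9 40.1] ang 114.7
steel px [300. 267.] n 111 mean [0.5143 0.0439] rect c [515.5  39.4] size [46.7 14. ] ang 81.7
```

>>> {"method": "move_arm", "body": {
  "newtons": 25,
  "targets": [
    [[0.4,5,0.6,50,0,0,0],[0.4,5,0.6,90,0,0,0],[0.4,5,0.6,112,0,0,0],[0.4,5,0.6,112,0,0,0],[0,5,0.6,112,0,0,0],[0,5,0.6,112,0,0,0],[0,5,0.6,112,0,0,0],[0,5,0.6,50,0,0,0],[0,5,0.6,20,0,0,0],[0,5,0.6,20,0,0,0]]
  ]
}}

```text
clock: 7.55
tool_pos: [0.4902, -0.0335, 0.1148]
eef_rot: [1.0, -0.0, 0.002, -0.0]
contact_force: [0.7, -0.4, -1.1]
opening: 0.11
finger_force: 25.0
```

```bash
python3 -c "
from h import *
go([.567,-.233,.014],7.5)"
```

```text
t7.5 at [ 0.4902 -0.0335  0.1148] yaw -0.0 -> d [ 76.4 199.5 101.1] rot [ 0.01 -0.25 -7.52] q7 -1.80
```

>>> {"method": "move_arm", "body": {
  "targets": [
    [[0,20,55,0,0,0,-4],[0,42,110,0,0,0,-7.5],[0,65,165,0,0,0,-7.5],[0,76,199.5,0,0,0,-7.5],[0,76,199.5,10,0,0,-7.5],[0,76,199.5,60,0,0,-7.5],[0,76,199.5,95,0,0,-7.5],[0,76,199.5,99,0,0,-7.5],[0,76,199.5,99,0,0,-7.5],[0.25,76,199.5,99,0,0,-7.5]]
  ]
}}

```text
clock: 8.8
tool_pos: [0.566, -0.2327, 0.0155]
eef_rot: [0.998, 0.066, 0.001, 0.0]
contact_force: [-0.9, -0.4, -0.1]
opening: 0.201
finger_force: 0.0
```

```bash
python3 -c "
from h import *
a=np.radians(178)
print(.5915-.0*1)
go([.588,.1062,.14],0)"
```

```text
0.5915
t8.8 at [ 0.566  -0.2327  0.0155] yaw 7.5 -> d [  66.5 -333.  -124.7] rot [ 0.05 -0.14  7.52] q7 -1.44
```

>>> {"method": "move_arm", "body": {
  "targets": [
    [[0.25,0,0,-60,0,0,0],[0.3,0,-10,-120,0,0,7.5],[0.3,15,-60,-125,0,0,15],[0.3,15,-110,-125,0,0,20],[0.3,15,-122,-125,0,0,26],[0.3,15,-122,-125,0,0,26],[0.3,15,-122,-125,0,0,26]]
  ]
}}

```text
clock: 9.68
tool_pos: [0.5642, -0.1113, 0.1398]
eef_rot: [0.987, -0.161, 0.001, 0.0]
contact_force: [-0.1, -0.2, 0.3]
opening: 0.303
finger_force: 0.0
```

```bash
python3 -c "
from h import *
im=cv2.imread('pics/w0.png'); hsv=cv2.cvtColor(im,cv2.COLOR_BGR2HSV)
ci=r.camera_info('top'); 
for k,uv in [('clR',(387,253)),('clL',(257,246))]: print(k,plane(ci,uv,.03).round(4))
ci=r.camera_info('wrist'); im=r.snapshot('wrist')[:,:,::-1].copy(); items(im,ci);go([.585,-.1115,.022],-18.5)
cv2.imwrite('pics/w2.png',im)"
```

```text
clR [ 0.5454 -0.1598]
clL [0.5625 0.1445]
wood px [313. 214.] n 1340 mean [ 0.5824 -0.1101] rect c [ 583.2 -110.3] size [17.7 45.2] ang 164.9
wood px [ 68. 266.] n 63 mean [0.6104 0.1077] rect c [611.1 108.1] size [11.6  6.4] ang 85.3
gold px [312. 176.] n 170 mean [ 0.6081 -0.1185] rect c [ 608.  -118.8] size [13.   5.5] ang 72.6
gold px [217. 207.] n 2891 mean [ 0.6095 -0.0468] rect c [609.4 -46.3] size [44.5 44.5] ang 125.7
t9.7 at [ 0.5641 -0.1116  0.1396] yaw -18.5 -> d [ 19.6  -6.8 117.6] rot [ 0.04 -0.08 -0.04] q7 -1.90
```

View pics/w2.png

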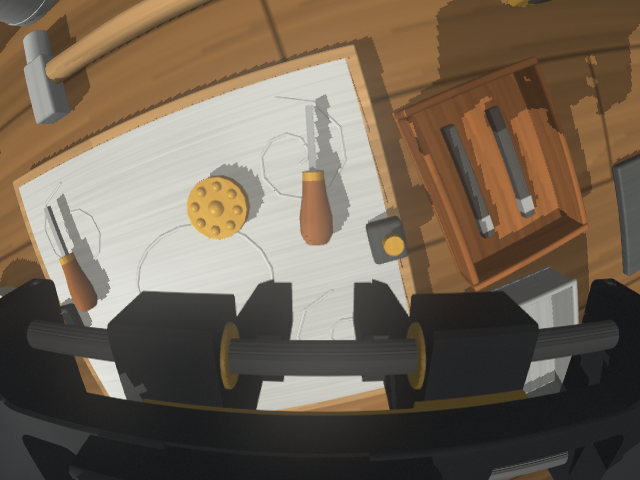

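The view shows both punches lying inside the tray (465,180 and 510,160). The graver's handle is at (315,210) and the clamp at (385,240), clear of the finger path.

>>> {"method": "move_arm", "body": {
  "newtons": 25,
  "targets": [
    [[0.4,21.5,-6.5,50,0,0,0],[0.4,21.5,-6.5,95,0,0,0],[0.4,21.5,-6.5,117,0,0,0],[0.4,21.5,-6.5,117,0,0,0],[0,21.5,-6.5,117,0,0,0],[0,21.5,-6.5,117,0,0,0],[0,21.5,-6.5,117,0,0,0],[0,21.5,-6.5,50,0,0,0],[0,21.5,-6.5,20,0,0,0],[0,21.5,-6.5,20,0,0,0]]
  ]
}}

```text
clock: 10.98
tool_pos: [0.5883, -0.1109, 0.1218]
eef_rot: [0.987, -0.161, 0.003, -0.0]
contact_force: [0.3, 0.2, -1.0]
opening: 0.228
finger_force: 25.0
```

```bash
python3 -c "
from h import *
go([.367,-.265,.010],-1)"
```

```text
t11.0 at [ 0.5883 -0.1109  0.1218] yaw -18.5 -> d [-161.6  216.5  110.6] rot [-1.00e-02 -3.40e-01 -1.75e+01] q7 -1.90
```

>>> {"method": "move_arm", "body": {
  "targets": [
    [[0,-35,45,0,0,0,-6],[0,-70,90,0,0,0,-12],[0,-105,135,0,0,0,-17.5],[0,-140,180,0,0,0,-17.5],[0,-161.6,215.5,0,0,0,-17.5],[0,-161.6,215.5,10,0,0,-17.5],[0,-161.6,215.5,20,0,0,-17.5]]
  ]
}}

```text
clock: 11.85
tool_pos: [0.3652, -0.2631, 0.098]
eef_rot: [1.0, -0.008, 0.0, -0.0]
contact_force: [0.2, -0.6, -0.6]
opening: 0.226
finger_force: 25.0
```

```bash
python3 -c "
from h import *
go([.367,-.264,.010],-1)
ci=r.camera_info('wrist'); im=r.snapshot('wrist')[:,:,::-1].copy(); cv2.imwrite('pics/w3.png',im)"
```

```text
t11.8 at [ 0.3652 -0.2631  0.098 ] yaw -1.0 -> d [ 1.8  1.  88. ] rot [-0.05 -0.03  0.04] q7 -1.47
```

View pics/w3.png

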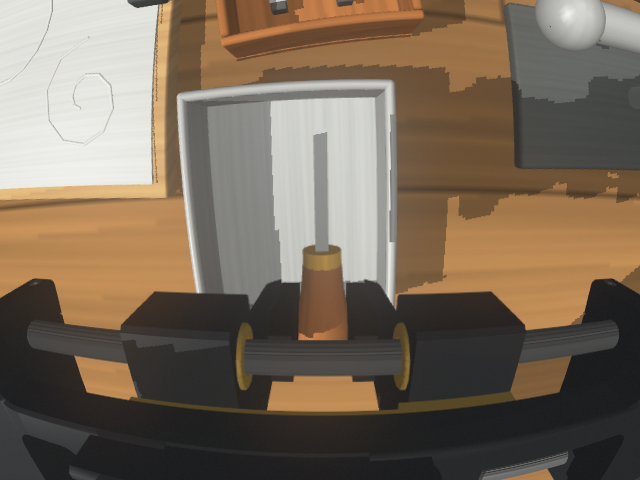

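The graver is held straight, blade up to (320,135). The pan's rim corners are at (180,97) and (393,84), and its sides are at (193,285) and (397,290).

```bash
python3 -c "
from h import *
ci=r.camera_info('wrist')
for uv in [(180,97),(393,84),(193,285),(397,290)]: print(plane(ci,uv,.045,True).round(4))"
```

```text
[ 0.4618 -0.1854]
[ 0.4641 -0.3013]
[ 0.352  -0.1843]
[ 0.3479 -0.3058]
```

>>> {"method": "move_arm", "body": {
  "targets": [
    [[0,2,1,30,0,0,0],[0,2,1,70,0,0,0],[0,2,1,88,0,0,0],[0,2,1,88,0,0,0],[0,2,1,88,0,0,0],[0.29,2,1,88,0,0,0],[0.29,2,1,88,0,0,0],[0.29,2,1,40,0,0,0],[0.29,2,1,-20,0,0,0],[0.29,2,1,-40,0,0,0]]
  ]
}}

```text
clock: 13.15
tool_pos: [0.3676, -0.2629, 0.1397]
eef_rot: [1.0, -0.007, -0.001, -0.001]
contact_force: [1.1, -1.7, -0.1]
opening: 0.289
finger_force: 0.0
```

```bash
python3 -c "
from h import *
go([.57,.106,.14],-2)"
```

```text
t13.2 at [ 0.3676 -0.2629  0.1397] yaw -0.8 -> d [ 197.  -371.8    0.5] rot [-0.16  0.07  1.17] q7 -1.91
```

>>> {"method": "move_arm", "body": {
  "targets": [
    [[0.4,30,-50,0,0,0,0],[0.4,60,-100,0,0,0,0],[0.4,90,-150,0,0,0,0],[0.4,120,-200,0,0,0,0],[0.4,150,-250,0,0,0,0],[0.4,170,-300,0,0,0,1.2],[0.4,190,-350,0,0,0,1.2],[0.4,197,-372,0,0,0,1.2],[0.4,197,-372,0,0,0,1.2],[0.4,197,-372,0,0,0,1.2]]
  ]
}}

```text
clock: 14.4
tool_pos: [0.5693, 0.1028, 0.1384]
eef_rot: [1.0, -0.019, -0.001, 0.001]
contact_force: [0.2, -0.3, 0.6]
opening: 0.397
finger_force: 0.0
```

```bash
python3 -c "
from h import *
ci=r.camera_info('wrist'); im=r.snapshot('wrist')[:,:,::-1].copy(); items(im,ci);go([.589,.1062,.022],-2);cv2.imwrite('pics/w4.png',im)"
```

```text
wood px [315. 209.] n 1371 mean [0.5896 0.107 ] rect c [590.3 107. ] size [16.9 45.5] ang 179.2
gold px [515. 182.] n 1974 mean [ 0.6074 -0.0433] rect c [608.2 -44.7] size [44.5 47.2] ang 90.5
gold px [315. 171.] n 160 mean [0.6166 0.106 ] rect c [616.6 106.1] size [11.5  5.5] ang 86.5
t14.4 at [0.5694 0.1022 0.1385] yaw -2.3 -> d [ 19.6  -5.  116.4] rot [ 0.12  0.08 -0.26] q7 -2.47
```

View pics/w4.png

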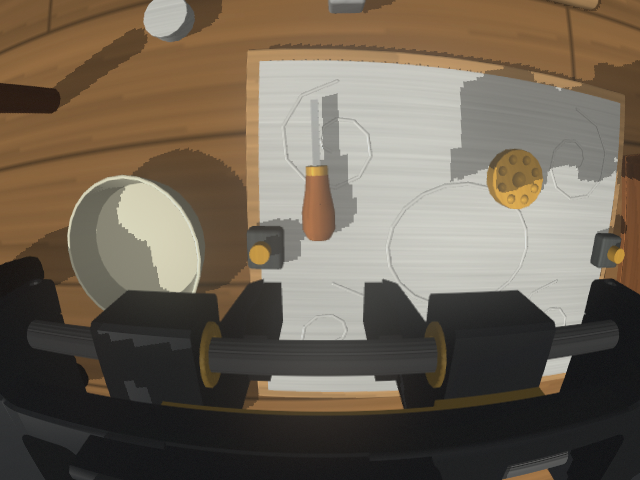

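The view shows the graver's handle at (318,205) between the fingers' line, the clamp at (263,248) and the rosette at (515,180).

>>> {"method": "move_arm", "body": {
  "newtons": 25,
  "targets": [
    [[0.36,24,-4.7,45,0,0,0],[0.36,24,-4.7,90,0,0,0],[0.36,24,-4.7,116,0,0,0],[0.36,24,-4.7,116,0,0,0],[0,24,-4.7,116,0,0,0],[0,24,-4.7,116,0,0,0],[0,24,-4.7,116,0,0,0],[0,24,-4.7,60,0,0,0],[0,24,-4.7,20,0,0,0],[0,24,-4.7,10,0,0,0]]
  ]
}}

```text
clock: 15.7
tool_pos: [0.5956, 0.1082, 0.1317]
eef_rot: [1.0, -0.019, 0.002, -0.001]
contact_force: [-0.2, 0.1, -1.1]
opening: 0.221
finger_force: 24.9
```

```bash
python3 -c "
from h import *
go([.371,-.222,.009],-1)"
```

```text
t15.7 at [0.5956 0.1082 0.1317] yaw -2.2 -> d [-212.3  338.8  121.2] rot [-0.09 -0.25 -1.2 ] q7 -2.44
```

>>> {"method": "move_arm", "body": {
  "targets": [
    [[0,-30,50,0,0,0,0],[0,-60,100,0,0,0,0],[0,-90,150,0,0,0,0],[0,-120,200,0,0,0,0],[0,-150,250,0,0,0,0],[0,-180,300,0,0,0,-1.2],[0,-212,339,0,0,0,-1.2],[0,-212,339,20,0,0,-1.2],[0,-212,339,30,0,0,-1.2]]
  ]
}}

```text
clock: 16.82
tool_pos: [0.3678, -0.2237, 0.0978]
eef_rot: [1.0, -0.01, -0.001, -0.0]
contact_force: [0.4, 0.6, -0.2]
opening: 0.223
finger_force: 24.9
```

```bash
python3 -c "
from h import *
go([.371,-.222,.009],-1)
ci=r.camera_info('wrist'); im=r.snapshot('wrist')[:,:,::-1].copy(); cv2.imwrite('pics/w5.png',im)"
```

```text
t16.8 at [ 0.3678 -0.2237  0.0978] yaw -1.1 -> d [ 3.3 -1.7 88.8] rot [-0.05  0.12 -0.14] q7 -2.18
```

View pics/w5.png

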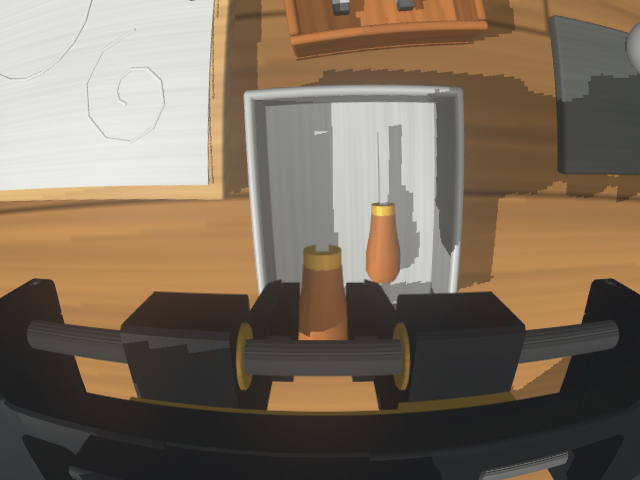

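The first graver lies in the pan with its handle at (383,245), and the held one is at (322,290).

```bash
python3 -c "
from h import *
ci=r.camera_info('wrist')
for uv in [(366,260),(383,270),(400,260)]: print(plane(ci,uv,.013,True).round(4))"
```

```text
[ 0.3584 -0.2514]
[ 0.3511 -0.2629]
[ 0.3578 -0.2742]
```

>>> {"method": "move_arm", "body": {
  "targets": [
    [[0,3.3,-4.3,30,0,0,0],[0,3.3,-4.3,65,0,0,0],[0,3.3,-4.3,86,0,0,0],[0,3.3,-4.3,86,0,0,0],[0,3.3,-4.3,86,0,0,0],[0.27,3.3,-4.3,86,0,0,0],[0.27,3.3,-4.3,86,0,0,0],[0.27,3.3,-4.3,40,0,0,0],[0.27,3.3,-4.3,-10,0,0,0],[0.27,3.3,-4.3,-40,0,0,0]]
  ]
}}

```text
clock: 18.12
tool_pos: [0.3729, -0.2181, 0.1399]
eef_rot: [1.0, -0.009, 0.0, -0.001]
contact_force: [-0.6, -0.5, -0.2]
opening: 0.272
finger_force: 0.0
```

```bash
python3 -c "
from h import *
ci=r.camera_info('top'); im=r.snapshot('top')[:,:,::-1].copy(); items(im,ci,False); cv2.imwrite('pics/top2.png',im)
go([.588,-.046,.14],-2)"
```

```text
gold px [338. 226.] n 268 mean [ 0.6082 -0.0459] rect c [607.8 -46.3] size [39.9 40.1] ang 132.9
t18.2 at [ 0.3745 -0.2186  0.143 ] yaw -1.0 -> d [ 210.5 -176.2    3.8] rot [ 0.07 -0.27  1.03] q7 -2.52
```

>>> {"method": "move_arm", "body": {
  "targets": [
    [[0.5,25,-20,0,0,0,-10],[0.7,50,-40,0,0,0,-20],[0.7,75,-60,0,0,0,-30],[0.7,100,-80,0,0,0,-40],[0.7,125,-100,0,0,0,-50],[0.7,150,-120,0,0,0,-60],[0.7,180,-140,0,0,0,-70],[0.7,210,-160,0,0,0,-80],[0.7,231,-176,0,0,0,-89],[0.7,231,-176,0,0,0,-89]]
  ]
}}

```text
clock: 19.42
tool_pos: [0.6071, -0.0451, 0.1383]
eef_rot: [0.719, 0.695, -0.0, -0.001]
contact_force: [-1.2, 0.0, -0.8]
opening: 0.7
finger_force: 0.0
```

```bash
python3 -c "
from h import *
print(r.get_state()['q'].round(2)); go([.6085,-.046,.022],88)"
```

```text
[ 0.63  1.23 -1.47  1.67  1.24  1.44 -1.04]
t19.4 at [ 0.6071 -0.0451  0.1383] yaw 88.1 -> d [ -1.    1.6 116.3] rot [-0.06 -0.04  0.06] q7 -1.04
```

>>> {"method": "move_arm", "body": {
  "newtons": 25,
  "targets": [
    [[0.7,-1,1.6,45,0,0,0],[0.7,-1,1.6,90,0,0,0],[0.7,-1,1.6,115,0,0,0],[0.7,-1,1.6,115,0,0,0],[0,-1,1.6,115,0,0,0],[0,-1,1.6,115,0,0,0],[0,-1,1.6,115,0,0,0],[0,-1,1.6,60,0,0,0],[0,-1,1.6,20,0,0,0],[0,-1,1.6,10,0,0,0]]
  ]
}}

```text
clock: 20.68
tool_pos: [0.6096, -0.0472, 0.132]
eef_rot: [0.719, 0.695, 0.002, 0.001]
contact_force: [-0.0, 0.1, -1.2]
opening: 0.509
finger_force: 25.0
```

```bash
python3 -c "
from h import *
print(r.get_state()['q'].round(2)); go([.56,.251,.012],88)
im=cv2.imread('pics/w4.png'); 
"
```

```text
[ 0.62  1.22 -1.42  1.68  1.23  1.39 -1.03]
t20.7 at [ 0.6096 -0.0472  0.132 ] yaw 88.0 -> d [296.3 -60.4 119.8] rot [ 0.25 -0.02  0.02] q7 -1.03
```

Held. Move to the dish.

>>> {"method": "move_arm", "body": {
  "targets": [
    [[0,55,-12,0,0,0,0],[0,110,-24,0,0,0,0],[0,165,-36,0,0,0,0],[0,220,-48,0,0,0,0],[0,270,-60,0,0,0,0],[0,296,-60,0,0,0,0],[0,296,-60,15,0,0,0],[0,296,-60,30,0,0,0]]
  ]
}}

```text
clock: 21.68
tool_pos: [0.5586, 0.2479, 0.0965]
eef_rot: [0.72, 0.694, -0.002, 0.001]
contact_force: [0.4, 0.2, -1.0]
opening: 0.51
finger_force: 25.0
```

```bash
python3 -c "
from h import *
print(r.get_state()['q'].round(2)); go([.56,.251,.012],88)
ci=r.camera_info('wrist'); im=r.snapshot('wrist')[:,:,::-1].copy(); cv2.imwrite('pics/w6.png',im)"
```

```text
[ 0.11  1.25 -1.36  1.69  1.26  1.34 -1.54]
t21.7 at [0.5586 0.2479 0.0965] yaw 87.9 -> d [ 3.4  1.3 84.5] rot [-0.06  0.19 -0.06] q7 -1.54
```

View pics/w6.png

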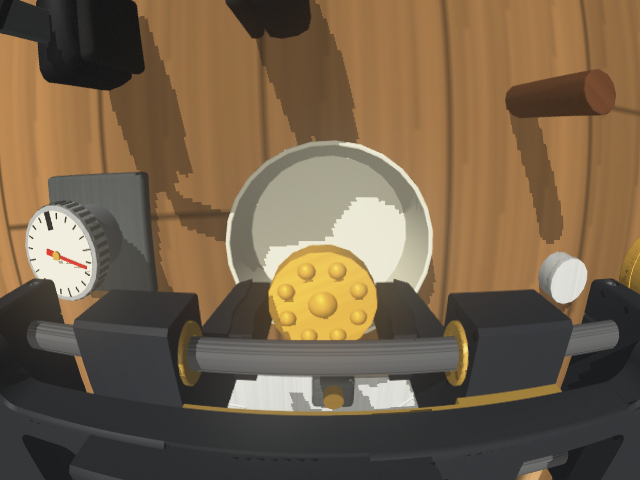

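The dish rim's left edge is at (227,243), its right at (432,243) and its far edge at (330,141). The rosette is held at (322,295).

```bash
python3 -c "
from h import *
ci=r.camera_info('wrist')
W=[plane(ci,uv,.036,True) for uv in [(227,243),(432,243),(330,141)]]; print(W)
c,rad=cv2.minEnclosingCircle((np.array(W)*1000).astype(np.float32)); print(c,rad)
(x,y)=W[2]; print(x,y-.062)"
```

```text
[array([0.50280405, 0.25769075]), array([0.62305858, 0.25334078]), array([0.56485873, 0.31314254])]
(562.9313354492188, 255.51577758789062) 60.16669845581055
0.5648587285694661 0.2511425440299412
```

>>> {"method": "move_arm", "body": {
  "targets": [
    [[0,5,4.3,30,0,0,0],[0,5,4.3,65,0,0,0],[0,5,4.3,84,0,0,0],[0,5,4.3,84,0,0,0],[0,5,4.3,84,0,0,0],[0.62,5,4.3,84,0,0,0],[0.62,5,4.3,84,0,0,0],[0.62,5,4.3,30,0,0,0],[0.62,5,4.3,-30,0,0,0],[0.62,5,4.3,-90,0,0,0]]
  ]
}}

```text
clock: 22.98
tool_pos: [0.5629, 0.2551, 0.1911]
eef_rot: [0.719, 0.695, 0.0, -0.0]
contact_force: [0.9, -0.4, 0.7]
opening: 0.621
finger_force: 0.0
```

```bash
python3 -c "
from h import *
print(r.get_state()['q'].round(2)); go([.50,.36,.25],170,False)"
```

```text
[ 0.11  1.11 -1.41  1.61  1.11  1.41 -1.45]
t23.0 at [0.5629 0.2551 0.1911] yaw 88.0 -> d [102.7 -66.5 -58.9] rot [ 2.000e-02 -2.000e-02 -8.196e+01] q7 -1.45
```

>>> {"method": "move_arm", "body": {
  "targets": [
    [[0.62,0,0,-40,0,0,-9],[0.6,0,0,-70,0,0,-19],[0.5,30,0,-70,0,0,-28],[0.5,60,0,-70,0,0,-38],[0.5,90,0,-70,0,0,-48],[0.5,120,0,-70,0,0,-58],[0.5,140,0,-70,0,0,-68],[0.5,140,0,-70,0,0,-78],[0.5,140,0,-70,0,0,-88],[0.5,140,0,-70,0,0,-88]]
  ]
}}

```text
clock: 24.22
tool_pos: [0.5678, 0.3951, 0.2594]
eef_rot: [0.035, 0.999, 0.0, 0.0]
contact_force: [0.5, -0.2, -0.4]
opening: 0.501
finger_force: 0.0
```

```bash
python3 -c "
from h import *
print(r.get_state()['q'].round(2)); go([.48,.40,.25],178,False)
ci=r.camera_info('wrist'); im=r.snapshot('wrist')[:,:,::-1].copy(); cv2.imwrite('pics/w7.png',im)
im=r.snapshot('top')[:,:,::-1].copy(); cv2.imwrite('pics/top3.png',im);items(im,r.camera_info('top'),False)"
```

```text
[-0.15  1.1  -1.45  1.28  1.09  1.59  0.09]
t24.2 at [0.5678 0.3951 0.2594] yaw 175.9 -> d [87.9 -1.4  9.4] rot [ 0.02  0.02 -2.06] q7 0.09
steel px [281. 264.] n 370 mean [0.5191 0.0876] rect c [521.5  87.2] size [90.9 25.7] ang 89.6
```

View pics/w7.png

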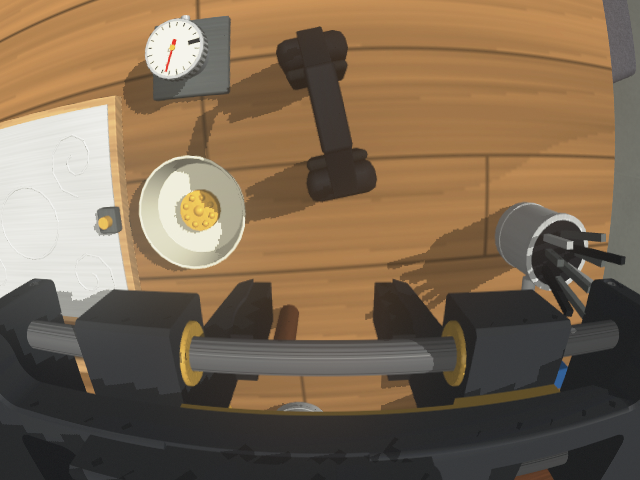

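The rosette lies in the dish (198,210). The headband's midline runs from about (316,66) to (337,150), with its cups at (312,58) and (341,177).

```bash
python3 -c "
from h import *
ci=r.camera_info('wrist')
a=plane(ci,(316,66),.147,True);b=plane(ci,(337,150),.147,True);print(a,b,(a+b)/2,np.degrees(np.arctan2(*(b-a)[::-1])),np.hypot(*(b-a)))
for uv in [(305,68),(328,65),(323,152),(352,148)]: print(plane(ci,uv,.147,True))
im=cv2.imread('pics/w7.png'); V=im.max(2); b=(V<62).astype(np.uint8); b[205:]=0; b[:,:265]=0;b[:,390:]=0
ys,xs=np.nonzero(b)
for y in range(60,160,8):
  q=np.nonzero(b[y])[0]; print(y,q.min(),q.max(),len(q),plane(ci,(q.min(),y),.147,True).round(4),plane(ci,(q.max(),y),.147,True).round(4))
print(im[110,320:345:4].max(1))
"
```

```text
[0.44841898 0.39902897] [0.5084022  0.40913259] [0.47841059 0.40408078] 9.56119379828432 0.06082820188703111
[0.4492383  0.39142073]
[0.44829688 0.4072679 ]
[0.50911941 0.39940297]
[0.5076672  0.41957482]
60 278 340 63 [0.4416 0.3733] [0.4452 0.4157]
68 282 345 38 [0.4477 0.3757] [0.4512 0.4187]
76 286 342 31 [0.4538 0.378 ] [0.4568 0.4162]
84 290 309 20 [0.4597 0.3803] [0.4609 0.3933]
92 309 311 3 [0.4666 0.3929] [0.4667 0.3943]
100 311 314 4 [0.4723 0.3939] [0.4725 0.3959]
108 313 343 4 [0.478  0.3948] [0.4794 0.4153]
116 315 345 5 [0.4837 0.3958] [0.4851 0.4163]
124 317 319 3 [0.4894 0.3967] [0.4895 0.3981]
132 318 348 7 [0.495 0.397] [0.4964 0.4176]
140 320 329 5 [0.5006 0.398 ] [0.5011 0.4041]
148 322 350 24 [0.5063 0.3989] [0.5076 0.4182]
156 319 362 35 [0.5117 0.3964] [0.5136 0.4262]
[63 63 64 63 63 63 59]
```

```bash
python3 -c "
from h import *
go([.476,.4048,.1395],188,False)"
```

```text
t24.3 at [0.568  0.3949 0.2593] yaw 175.8 -> d [ 92.5   3.2 119.8] rot [ 1.000e-02  2.000e-02 -1.216e+01] q7 0.09
```

>>> {"method": "move_arm", "body": {
  "targets": [
    [[0.5,50,2,0,0,0,-6],[0.5,92.5,3,0,0,0,-12],[0.5,92.5,3,30,0,0,-12],[0.5,92.5,3,60,0,0,-12],[0.5,92.5,3,60,0,0,-12],[0.5,92.5,3,60,0,0,-12]]
  ]
}}

```text
clock: 25.08
tool_pos: [0.4762, 0.4046, 0.1994]
eef_rot: [-0.069, 0.998, 0.001, -0.0]
contact_force: [0.1, -0.1, -0.4]
opening: 0.499
finger_force: 0.0
```

```bash
python3 -c "
from h import *
go([.476,.4048,.1395],188,False);print(r.get_state()['q'].round(2))
ci=r.camera_info('wrist'); im=r.snapshot('wrist')[:,:,::-1].copy(); cv2.imwrite('pics/w8.png',im)"
```

```text
t25.1 at [0.4762 0.4046 0.1994] yaw -172.1 -> d [ 0.2  0.2 59.9] rot [ 0.06 -0.03 -0.08] q7 0.03
[-0.17  1.11 -1.41  1.58  1.1   1.42  0.03]
```

View pics/w8.png

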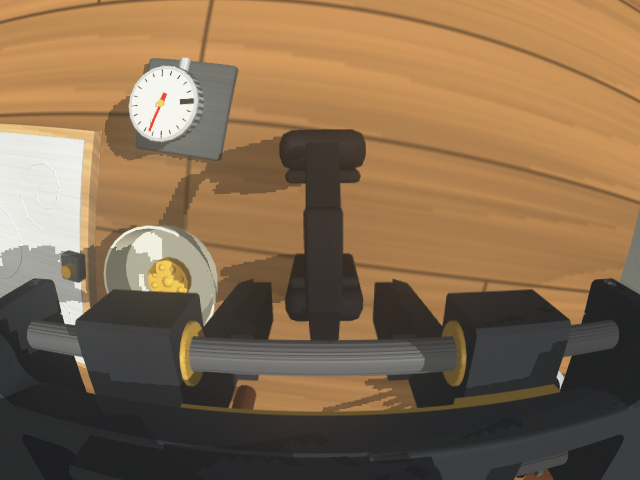

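The band is upright in the image and centred at column 323. Its far bend is at (323,207).

```bash
python3 -c "
from h import *
ci=r.camera_info('wrist')
print(plane(ci,(323,207),.147,True), plane(ci,(323,280),.147,True))"
```

```text
[0.44536935 0.40064553] [0.48744153 0.40651359]
```

>>> {"method": "move_arm", "body": {
  "newtons": 45,
  "targets": [
    [[0.5,0,0,35,0,0,0],[0.5,0,0,60,0,0,0],[0.5,0,0,60,0,0,0],[0.5,0,0,60,0,0,0],[0,0,0,60,0,0,0],[0,0,0,60,0,0,0],[0,0,0,60,0,0,0],[0,0,0,60,0,0,0],[0,0,0,40,0,0,0],[0,0,0,10,0,0,0]]
  ]
}}

```text
clock: 26.38
tool_pos: [0.4757, 0.4032, 0.189]
eef_rot: [-0.07, 0.998, -0.001, -0.001]
contact_force: [0.0, 0.6, -2.8]
opening: 0.242
finger_force: 45.0
```

```bash
python3 -c "
from h import *
go([.475,-.421,.36],183,False);print(r.get_state()['q'].round(2))"
```

```text
t26.4 at [0.4757 0.4032 0.189 ] yaw -172.0 -> d [ 115.8 -816.5 -168.8] rot [-0.15 -0.11  5.01] q7 0.03
[-0.17  1.11 -1.39  1.59  1.1   1.4   0.03]
```

>>> {"method": "move_arm", "body": {
  "targets": [
    [[0,0,0,-40,0,0,0],[0,0,0,-85,0,0,0],[0,0,-20,-130,0,0,0],[0,5,-60,-165,0,0,0],[0,12,-110,-169,0,0,0],[0,20,-160,-169,0,0,0],[0,28,-210,-169,0,0,1],[0,36,-260,-169,0,0,2],[0,44,-310,-169,0,0,3],[0,51,-360,-169,0,0,4]]
  ]
}}

```text
clock: 27.62
tool_pos: [0.4746, 0.039, 0.3586]
eef_rot: [-0.035, 0.999, -0.001, -0.0]
contact_force: [0.9, -0.3, -3.4]
opening: 0.241
finger_force: 45.0
```

```bash
python3 -c "
from h import *
go([.475,-.421,.36],183,False);print(r.get_state()['q'].round(2))"
```

```text
t27.6 at [0.4746 0.039  0.3586] yaw -176.0 -> d [  31.9 -458.9   -0.7] rot [-0.08 -0.01  1.02] q7 0.66
[ 0.63  0.68 -1.45  1.79  0.7   1.33  0.66]
```

>>> {"method": "move_arm", "body": {
  "targets": [
    [[0,4,-50,0,0,0,1],[0,7,-100,0,0,0,1],[0,10,-150,0,0,0,1],[0,14,-200,0,0,0,1],[0,17,-250,0,0,0,1],[0,21,-300,0,0,0,1],[0,24,-350,0,0,0,1],[0,28,-400,0,0,0,1],[0,31,-440,0,0,0,1],[0,32,-459,0,0,0,1]]
  ]
}}

```text
clock: 28.88
tool_pos: [0.4745, -0.4218, 0.358]
eef_rot: [-0.024, 1.0, 0.0, -0.001]
contact_force: [0.5, 0.6, -2.7]
opening: 0.24
finger_force: 45.0
```

```bash
python3 -c "
from h import *
go([.475,-.421,.33],183,False);print(r.get_state()['q'].round(2))
ci=r.camera_info('wrist'); a=r.snapshot('wrist')[:,:,::-1].copy(); b=r.snapshot('side')[:,:,::-1].copy(); cv2.imwrite('pics/w9.png',a);cv2.imwrite('pics/s9.png',b)
t=r.snapshot('top')[:,:,::-1].copy(); cv2.imwrite('pics/t9.png',t)
c=np.hstack([cv2.resize(a,(400,300)),cv2.resize(b,(400,300))]); d=np.hstack([cv2.resize(t[180:400,400:640],(400,300)),cv2.resize(t[180:320,240:480],(400,300))]); cv2.imwrite('pics/m9.png',np.vstack([c,d]))"
```

```text
t28.9 at [ 0.4745 -0.4218  0.358 ] yaw -177.2 -> d [-0.6  0.8 28. ] rot [ 0.02 -0.07 -0.2 ] q7 1.57
[ 1.23  0.89 -1.39  1.33  0.87  1.58  1.57]
```

View pics/m9.png

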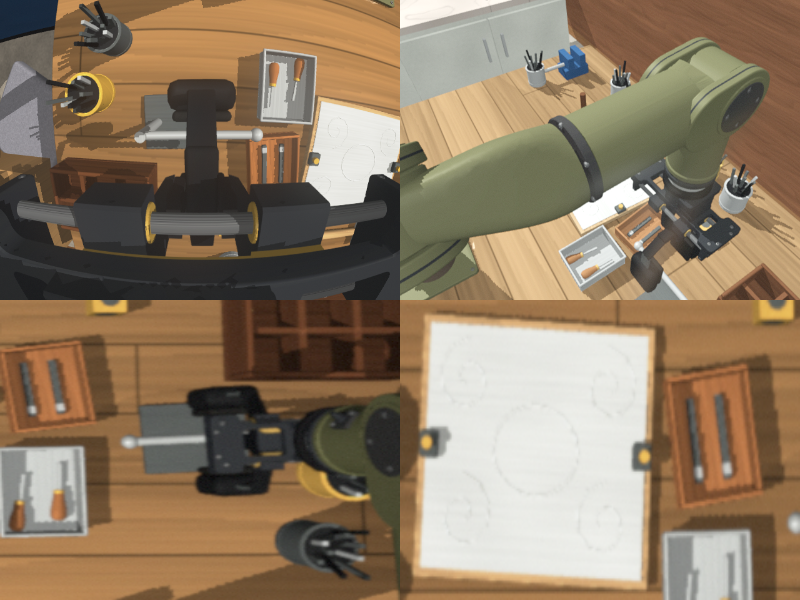

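The mosaic shows both gravers in the pan and both punches in the tray, with the panel empty. The ear defenders hang above the bar, whose ball is at wrist pixel (413,214) and post at (237,219).

```bash
python3 -c "
from h import *
ci=r.camera_info('wrist')
print(plane(ci,(413,214),.153,True),plane(ci,(237,217),.153,True))
c=r.camera_info('top');print(plane(c,(478,285.5),.153))"
```

```text
[ 0.47364832 -0.33031392] [ 0.48549402 -0.50290024]
[ 0.46911967 -0.33714461]
```

>>> {"method": "move_arm", "body": {
  "targets": [
    [[0,-2,1,50,0,0,-0.2],[0,-2,1,100,0,0,-0.2],[0,-2,1,145,0,0,-0.2],[0,-2,1,175,0,0,-0.2],[0,-2,1,188,0,0,-0.2],[0,-2,1,188,0,0,-0.2],[0,-2,1,188,0,0,-0.2]]
  ]
}}

```text
clock: 29.9
tool_pos: [0.4788, -0.4181, 0.172]
eef_rot: [-0.028, 1.0, -0.0, 0.001]
contact_force: [0.3, 0.5, -3.9]
opening: 0.246
finger_force: 45.0
```

```bash
python3 -c "
from h import *
go([.476,-.421,.1635],183,False)
a=r.snapshot('wrist')[:,:,::-1].copy(); b=r.snapshot('side')[:,:,::-1].copy(); cv2.imwrite('pics/m10.png',np.hstack([cv2.resize(a,(400,300)),cv2.resize(b[240:],(400,300))]))"
```

```text
t29.9 at [ 0.4788 -0.4181  0.172 ] yaw -176.8 -> d [ 3.  -2.7  8.5] rot [-0.06  0.15  0.23] q7 1.41
```

View pics/m10.png

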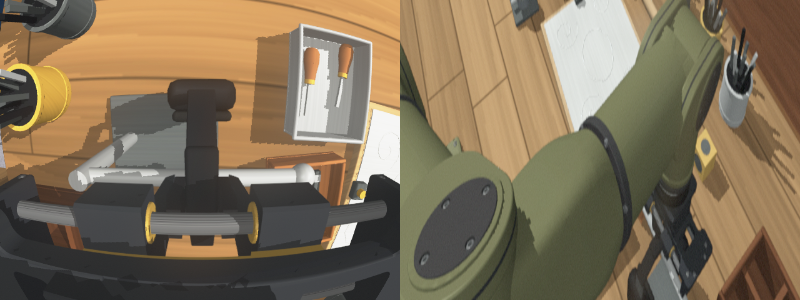

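The bar passes under the band between the cups, running across the wrist view at about row 175. I lower the last few millimetres and check the force before releasing.

>>> {"method": "move_arm", "body": {
  "targets": [
    [[0,3,-2.7,4,0,0,0],[0,3,-2.7,7,0,0,0],[0,3,-2.7,9,0,0,0],[0,3,-2.7,9,0,0,0],[0,3,-2.7,9,0,0,0]]
  ]
}}

```text
clock: 30.62
tool_pos: [0.4745, -0.4218, 0.1625]
eef_rot: [-0.028, 1.0, -0.001, -0.0]
contact_force: [-2.8, -1.1, 6.3]
opening: 0.243
finger_force: 45.0
```

>>> {"method": "move_arm", "body": {
  "targets": [
    [[0,0,0,0,0,0,0],[0.45,0,0,-1,0,0,0],[0.45,0,0,-1,0,0,0],[0.45,0,0,-1,0,0,0],[0.45,0,0,-20,0,0,0],[0.45,0,0,-60,0,0,0],[0.45,0,0,-110,0,0,0],[0.45,0,0,-150,0,0,0],[0.45,0,0,-150,0,0,0]]
  ]
}}

```text
clock: 31.75
tool_pos: [0.477, -0.4205, 0.3162]
eef_rot: [-0.028, 1.0, -0.002, 0.003]
contact_force: [0.4, 0.2, -0.7]
opening: 0.452
finger_force: 0.0
```

```bash
python3 -c "
from h import *
go([.455,.255,.22],180,False)
ci=r.camera_info('wrist'); a=r.snapshot('wrist')[:,:,::-1].copy(); cv2.imwrite('pics/w11.png',a)
b=cv2.resize(a,(400,300)); t=r.snapshot('top')[:,:,::-1]; cv2.imwrite('pics/m11.png',b)
c=r.camera_info('top')
"
```

```text
t31.8 at [ 0.477  -0.4205  0.3162] yaw -176.8 -> d [-15.5 676.   94.1] rot [-0.17  0.4   3.24] q7 1.54
```

View pics/m11.png

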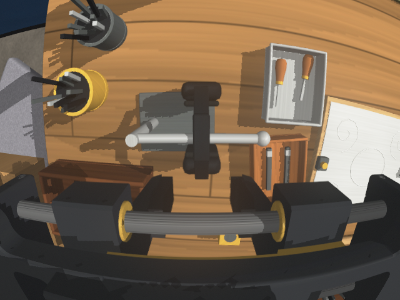

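The ear defenders hang on the bar at (203,140) with the fingers clear. I have now used more than the allowed pictures, so from here I measure only numerically.

>>> {"method": "move_arm", "body": {
  "targets": [
    [[0.6,-3,60,0,0,0,0],[0.8,-6,120,0,0,0,0],[0.9,-10,180,0,0,0,-6],[0.9,-13,240,0,0,0,-12],[0.9,-16,300,0,0,0,-18],[0.9,-20,360,0,0,0,-24],[0.9,-16,420,10,0,0,-30],[0.9,-8,480,20,0,0,-36],[0.9,5,540,30,0,0,-42],[0.9,20,600,45,0,0,-48]]
  ]
}}

```text
clock: 33.1
tool_pos: [0.4208, 0.1769, 0.2651]
eef_rot: [-0.433, 0.901, 0.0, -0.001]
contact_force: [0.6, -0.2, -0.3]
opening: 0.898
finger_force: 0.0
```

```bash
python3 -c "
from h import *
go([.394,.2597,.25],235,False);print(r.get_state()['q'].round(2))"
```

```text
t33.1 at [0.4208 0.1769 0.2651] yaw -128.6 -> d [-48.   72.7  15.1] rot [ 0.04 -0.07 -3.64] q7 0.99
[ 0.28  0.78 -1.39  1.99  0.85  1.16  0.99]
```

>>> {"method": "move_arm", "body": {
  "targets": [
    [[0.9,-30,45,10,0,0,-3.6],[0.9,-48,73,15,0,0,-3.6],[0.9,-48,73,15,0,0,-3.6],[0.9,-48,73,15,0,0,-3.6],[0.9,-48,73,15,0,0,-3.6]]
  ]
}}

```text
clock: 33.72
tool_pos: [0.3954, 0.2572, 0.2509]
eef_rot: [-0.459, 0.888, -0.001, -0.0]
contact_force: [-0.2, -1.0, -0.3]
opening: 0.899
finger_force: 0.0
```

```bash
cat >> h.py <<'E'
def gauge(c0=(.394,.2597)):
    ci=r.camera_info('wrist'); im=r.snapshot('wrist')[:,:,::-1].copy(); cv2.imwrite('pics/g.png',im)
    c0=np.array(c0); u,v=proj(ci,np.r_[c0,.058],True).astype(int); print('px',u,v)
    v0,u0=max(v-110,0),max(u-110,0); sub=im[v0:v+110,u0:u+110]; H,S,V=cv2.split(cv2.cvtColor(sub,cv2.COLOR_BGR2HSV))
    yy,xx=np.mgrid[0:sub.shape[0],0:sub.shape[1]]
    W=np.array([plane(ci,(a+u0,b+v0),.058,True) for a,b in zip(xx.ravel(),yy.ravel())]).reshape(sub.shape[:2]+(2,))
    wh=((S<50)&(V>170)&(np.hypot(*(W-c0).transpose(2,0,1))<.045)).astype(np.uint8)
    n,l,st,_=cv2.connectedComponentsWithStats(wh); i=1+st[1:,4].argmax(); P=(W[l==i]*1000).astype(np.float32)
    c,rad=cv2.minEnclosingCircle(P); c=np.array(c)/1000; print('face centre',c.round(4),'rad',round(rad,1),'n',len(P))
    D=W-c; rr=np.hypot(D[...,0],D[...,1]); an=lambda m:np.degrees(np.arctan2(D[m].mean(0)[1],D[m].mean(0)[0]))
    red=((H<8)|(H>172))&(S>120)&(rr<.03); tip=red&(rr>.012)
    blk=((V<90)&(rr<.027)&(rr>.012)).astype(np.uint8); n,l,st,_=cv2.connectedComponentsWithStats(blk); z=l==1+st[1:,4].argmax()
    print('needle %.1f (n %d, rmax %.4f)'%(an(tip),tip.sum(),rr[red].max()),'zero %.1f (n %d, next %s) r %.4f'%(an(z),z.sum(),np.sort(st[1:,4])[-3:],rr[z].mean()))
    return c
E
python3 -c "
from h import *
c=gauge(); go([*c,.046],235,False)"
```

```text
px 325 214
face centre [0.3915 0.2614] rad 31.3 n 3008
needle -18.4 (n 26, rmax 0.0245) zero 95.1 (n 35, next [35]) r 0.0217
t33.8 at [0.3954 0.2574 0.251 ] yaw -125.3 -> d [ -1.2   5.6 205. ] rot [-0.03 -0.05 -0.33] q7 0.88
```

```bash
python3 -c "
from h import *
ci=r.camera_info('wrist'); im=cv2.imread('pics/g.png'); H,S,V=cv2.split(cv2.cvtColor(im,cv2.COLOR_BGR2HSV))
m=((H>14)&(H<32)&(S>110)&(V>110)); m[:170]=0;m[260:]=0;m[:,:285]=0;m[:,365:]=0
ys,xs=np.nonzero(m); n,l,st,ce=cv2.connectedComponentsWithStats(m.astype(np.uint8)); print([(s[4],c.round(1),plane(ci,c,.059,True).round(4)) for s,c in zip(st[1:],ce[1:])])
ci=r.camera_info('top'); t=cv2.imread('pics/t9.png'); H,S,V=cv2.split(cv2.cvtColor(t,cv2.COLOR_BGR2HSV)); m=((S<60)&(V>165)).astype(np.uint8); m[:300]=0;m[340:]=0;m[:,:185]=0;m[:,225:]=0
n,l,st,ce=cv2.connectedComponentsWithStats(m); i=1+st[1:,4].argmax(); c,rad=cv2.minEnclosingCircle(np.argwhere(l==i)[:,::-1].astype(np.float32)); print(c,rad,plane(ci,c,.058).round(4),st[i,4])
"
```

```text
[(np.int32(2), array([299. , 170.5]), array([0.3901, 0.2119])), (np.int32(1), array([301., 170.]), array([0.3884, 0.2126])), (np.int32(58), array([361.8, 174.2]), array([0.3454, 0.2477])), (np.int32(30), array([328.5, 215.3]), array([0.3923, 0.2616])), (np.int32(125), array([288.1, 232.5]), array([0.4328, 0.2531])), (np.int32(606), array([349. , 250.3]), array([0.3959, 0.3007])), (np.int32(404), array([295.8, 250.9]), array([0.4376, 0.2718]))]
(204.0, 323.258056640625) 15.773774147033691 [0.3858 0.2609] 583
```

>>> {"method": "move_arm", "body": {
  "newtons": 15,
  "targets": [
    [[0.97,-1.6,5.3,50,0,0,0],[0.97,-1.6,5.3,100,0,0,0],[0.97,-1.6,5.3,140,0,0,0],[0.97,-1.6,5.3,165,0,0,0],[0.97,-1.6,5.3,165,0,0,0],[0.97,-1.6,5.3,165,0,0,0]]
  ]
}}

```text
clock: 34.52
tool_pos: [0.392, 0.2634, 0.0872]
eef_rot: [-0.46, 0.888, 0.0, 0.001]
contact_force: [-0.3, -0.2, -0.7]
opening: 0.973
finger_force: 0.0
```

```bash
python3 -c "
from h import *
go([.392,.2615,.046],235,False);print(r.get_state()['q'].round(2))"
```

```text
t34.5 at [0.392  0.2634 0.0872] yaw -125.2 -> d [ 1.6 -1.1 41.2] rot [-0.    0.08 -0.25] q7 0.57
[-0.07  1.03 -1.11  2.12  1.26  0.94  0.57]
```

>>> {"method": "move_arm", "body": {
  "newtons": 15,
  "targets": [
    [[0.97,1.6,-1.1,20,0,0,0],[0.97,1.6,-1.1,41,0,0,0],[0.97,1.6,-1.1,41,0,0,0],[0.97,1.6,-1.1,41,0,0,0],[0.6,1.6,-1.1,41,0,0,0],[0.6,1.6,-1.1,41,0,0,0],[0.6,1.6,-1.1,41,0,0,0],[0.6,1.6,-1.1,41,0,0,0]]
  ]
}}

```text
clock: 35.52
tool_pos: [0.3916, 0.2615, 0.0457]
eef_rot: [-0.46, 0.888, 0.0, 0.0]
contact_force: [-0.4, 0.1, 4.9]
opening: 0.722
finger_force: 15.0
```

```bash
python3 -c "
from h import *
go([.392,.2615,.046],235,False)"
```

```text
t35.5 at [0.3916 0.2615 0.0457] yaw -125.2 -> d [-0.3 -0.4 -0.3] rot [-0.02  0.04 -0.19] q7 0.49
```

>>> {"method": "move_arm", "body": {
  "targets": [
    [[0.6,0,0,0,0,0,5],[0.6,0,0,0,0,0,13],[0.6,0,0,0,0,0,21],[0.6,0,0,0,0,0,29],[0.6,0,0,0,0,0,37],[0.6,0,0,0,0,0,45],[0.6,0,0,0,0,0,53],[0.6,0,0,0,0,0,60],[0.6,0,0,0,0,0,60],[0.6,0,0,0,0,0,60]]
  ]
}}

```text
clock: 36.78
tool_pos: [0.3917, 0.2613, 0.0457]
eef_rot: [0.045, 0.999, -0.0, 0.0]
contact_force: [0.3, -0.5, 5.9]
opening: 0.718
finger_force: 15.0
```

```bash
python3 -c "
from h import *
go([.392,.2615,.046],121.5,False);print(r.get_state()['contact_force'],r.get_state()['moment'])"
```

```text
t36.8 at [0.3917 0.2613 0.0457] yaw 174.8 -> d [-0.3  0.2 -0.3] rot [2.00e-02 5.00e-02 5.33e+01] q7 -0.54
[ 0.33484229 -0.49247739  5.86502086] [-0.17454623 -0.18945556 -0.06826806]
```

>>> {"method": "move_arm", "body": {
  "targets": [
    [[0.6,0,0,0,0,0,6],[0.6,0,0,0,0,0,14],[0.6,0,0,0,0,0,22],[0.6,0,0,0,0,0,30],[0.6,0,0,0,0,0,38],[0.6,0,0,0,0,0,46],[0.6,0,0,0,0,0,53.5],[0.6,0,0,0,0,0,53.5],[0.6,0,0,0,0,0,53.5]]
  ]
}}

```text
clock: 37.9
tool_pos: [0.3916, 0.2611, 0.0457]
eef_rot: [0.49, 0.872, 0.0, 0.0]
contact_force: [-0.2, -2.0, 6.7]
opening: 0.722
finger_force: 15.0
```

>>> {"method": "move_arm", "body": {
  "targets": [
    [[0.97,0,0,0,0,0,0],[0.97,0,0,0,0,0,0],[0.97,0,0,-20,0,0,0],[0.97,0,0,-60,0,0,0],[0.97,0,0,-120,0,0,0],[0.97,0,0,-180,0,0,0],[0.97,0,0,-204,0,0,0],[0.97,0,0,-204,0,0,0],[0.97,0,0,-204,0,0,0]]
  ]
}}

```text
clock: 39.02
tool_pos: [0.3912, 0.2604, 0.2482]
eef_rot: [0.49, 0.872, -0.001, -0.0]
contact_force: [-0.6, -0.4, -0.8]
opening: 0.97
finger_force: 0.0
```

```bash
python3 -c "
from h import *
c=gauge((.392,.2615)); go([.392,.2615,.046],121.5,False)"
```

```text
px 323 212
face centre [0.3915 0.2613] rad 31.1 n 2985
needle -20.1 (n 35, rmax 0.0261) zero -15.4 (n 9, next [9]) r 0.0235
t39.1 at [0.391  0.2604 0.2479] yaw 121.3 -> d [  0.6   1.9 201.9] rot [-0.14  0.04 -0.18] q7 -1.02
```

>>> {"method": "move_arm", "body": {
  "targets": [
    [[0.8,-40,0,50,0,0,0],[0.7,-70,2,100,0,0,0],[0.7,-70,2,145,0,0,0],[0.7,-70,2,145,0,0,0],[0.7,-70,2,145,0,0,0],[0.7,-70,2,145,0,0,0]]
  ]
}}

```text
clock: 39.83
tool_pos: [0.43, 0.2037, 0.1059]
eef_rot: [0.49, 0.872, 0.001, 0.001]
contact_force: [0.9, -0.1, 0.4]
opening: 0.699
finger_force: 0.0
```

```bash
cat >> h.py <<'E'
def prof(c=(.392,.2615),rs=(.018,.020,.022,.024,.026),a0=-50,a1=15):
    ci=r.camera_info('wrist'); im=r.snapshot('wrist')[:,:,::-1].copy(); cv2.imwrite('pics/g.png',im)
    A=np.arange(a0,a1,1.); px=np.array([[proj(ci,[c[0]+q*np.cos(np.radians(a)),c[1]+q*np.sin(np.radians(a)),.058],True) for a in A] for q in rs]).astype(np.float32)
    B=cv2.remap(im,px[...,0],px[...,1],cv2.INTER_LINEAR).astype(int)
    for q,row in zip(rs,B):
        red=row[:,2]-row[:,1]; print(q,'red',A[red>40],'dark',A[(row.max(1)<130)])
E
python3 -c "
from h import *
c=gauge((.392,.2615)); print(r.get_state()['tool_pos']); prof(c)"
```

```text
px 317 136
face centre [0.3883 0.2619] rad 34.6 n 10403
needle -18.3 (n 124, rmax 0.0288) zero -13.7 (n 24, next [ 2  2 24]) r 0.0241
[0.43003407 0.20346946 0.1057814 ]
0.018 red [-22. -21. -20. -19. -18. -17. -16. -15.] dark []
0.02 red [-22. -21. -20. -19. -18. -17. -16. -15.] dark []
0.022 red [-21. -20. -19. -18. -17. -16.] dark [-15. -14. -13. -12.]
0.024 red [-21. -20. -19. -18. -17. -16.] dark [-15. -14. -13. -12.]
0.026 red [-21. -20. -19. -18. -17. -16.] dark [-15. -14. -13.]
```

```bash
cat >> h.py <<'E'
def hub(c=(.392,.2615)):
    ci=r.camera_info('wrist'); im=cv2.imread('pics/g.png'); u,v=proj(ci,[*c,.059],True).astype(int)
    s=im[v-25:v+25,u-25:u+25]; H,S,V=cv2.split(cv2.cvtColor(s,cv2.COLOR_BGR2HSV)); m=((H>14)&(H<32)&(S>110)).astype(np.uint8)
    n,l,st,ce=cv2.connectedComponentsWithStats(m); i=1+st[1:,4].argmax(); h=plane(ci,ce[i]+[u-25,v-25],.059,True); print('hub',h.round(4),st[i,4]); return h
E
python3 -c "
from h import *
h=hub(); prof(h,rs=(.014,.018,.022,.024,.025)); go([.3916,.2611,.0457],121.5,False)"
```

```text
hub [0.3919 0.2608] 99
0.014 red [-23. -22. -21. -20. -19. -18. -17. -16. -15. -14.] dark []
0.018 red [-22. -21. -20. -19. -18. -17. -16. -15.] dark [-23. -15. -14. -13. -12. -11.]
0.022 red [-22. -21. -20. -19. -18. -17. -16.] dark [-15. -14. -13. -12.]
0.024 red [-21. -20. -19. -18. -17. -16.] dark [-35. -16. -15. -14. -13. -12.]
0.025 red [-21. -20. -19. -18. -17.] dark [-35. -16. -15. -14. -13.   1.]
t40.0 at [0.43   0.203  0.1054] yaw 121.3 -> d [69.6 -2.7 59.7] rot [ 0.12  0.02 -0.18] q7 -1.16
```

>>> {"method": "move_arm", "body": {
  "targets": [
    [[0.97,35,-1.5,0,0,0,0],[0.97,69.5,-2.7,0,0,0,0],[0.97,69.5,-2.7,10,0,0,0],[0.97,69.5,-2.7,10,0,0,0],[0.97,69.5,-2.7,40,0,0,0],[0.97,69.5,-2.7,60,0,0,0],[0.97,69.5,-2.7,60,0,0,0],[0.6,69.5,-2.7,60,0,0,0],[0.6,69.5,-2.7,60,0,0,0],[0.6,69.5,-2.7,60,0,0,0]]
  ]
}}

```text
clock: 41.22
tool_pos: [0.3918, 0.2608, 0.045]
eef_rot: [0.49, 0.872, 0.001, 0.001]
contact_force: [1.2, -0.9, 3.0]
opening: 0.723
finger_force: 15.0
```

```bash
python3 -c "
from h import *
go([.3916,.2611,.0457],118.6,False)"
```

```text
t41.2 at [0.3918 0.2608 0.045 ] yaw 121.3 -> d [ 0.4  0.  -0.7] rot [0.11 0.01 2.69] q7 -1.46
```

>>> {"method": "move_arm", "body": {
  "targets": [
    [[0.6,0,0,0,0,0,1.5],[0.6,0,0,0,0,0,2.7],[0.6,0,0,0,0,0,2.7],[0.6,0,0,0,0,0,2.7],[0.97,0,0,0,0,0,2.7],[0.97,0,0,0,0,0,2.7],[0.97,0,0,-30,0,0,2.7],[0.97,-10,0,-60,0,0,2.7],[0.97,-70,2,-60,0,0,2.7],[0.97,-70,2,-60,0,0,2.7]]
  ]
}}

```text
clock: 42.48
tool_pos: [0.4312, 0.1963, 0.1035]
eef_rot: [0.514, 0.858, -0.002, 0.001]
contact_force: [-1.4, 0.3, 0.2]
opening: 0.97
finger_force: 0.0
```

```bash
python3 -c "
from h import *
gauge((.392,.2610)); h=hub((.392,.261)); prof(h,rs=(.014,.016,.018,.020,.022,.024,.025))"
```

```text
px 314 124
face centre [0.3885 0.262 ] rad 34.1 n 9958
needle -18.7 (n 137, rmax 0.0286) zero -23.2 (n 17, next [ 4  8 17]) r 0.0237
hub [0.3901 0.264 ] 103
0.014 red [-33. -32. -31. -30. -29. -28. -27. -26. -25. -24.] dark []
0.016 red [-31. -30. -29. -28. -27. -26. -25. -24. -23.] dark []
0.018 red [-30. -29. -28. -27. -26. -25. -24. -23.] dark []
0.02 red [-29. -28. -27. -26. -25. -24. -23. -22.] dark [-31. -30. -22. -21.]
0.022 red [-28. -27. -26. -25. -24. -23. -22.] dark [-31. -30. -29. -21.]
0.024 red [-27. -26. -25. -24. -23. -22.] dark [-30. -29. -28. -21.]
0.025 red [-27. -26. -25. -24. -23. -22.] dark [-29. -28. -21.]
```

```bash
cat > p2.py <<'E'
from h import *
gauge((.392,.261)); h=hub((.392,.261))
ci=r.camera_info('wrist'); im=cv2.imread('pics/g.png'); A=np.arange(-45,10,.5)
for q in (.018,.020,.022,.024):
    px=np.array([[proj(ci,[h[0]+q*np.cos(a),h[1]+q*np.sin(a),.058],True) for a in np.radians(A)]]).astype(np.float32)
    row=cv2.remap(im,px[...,0],px[...,1],cv2.INTER_CUBIC)[0].astype(float)
    g=255-row[:,1]; g=g-np.median(g); red=np.clip(row[:,2]-row[:,1],0,None); red[red<30]=0
    k=np.nonzero(g>60)[0]; print(q,'bar+needle edges',A[k.min()],A[k.max()],'mid %.1f'%(A[k].min()/2+A[k].max()/2),'needle %.1f'%((A*red).sum()/red.sum()),'red',A[red>0].min(),A[red>0].max())
E
python3 p2.py; python3 -c "
from h import *
go([.3918,.2608,.045],118.6,False)"
```

```text
px 314 134
face centre [0.3883 0.2618] rad 34.2 n 10062
needle -18.1 (n 133, rmax 0.0287) zero -22.5 (n 15, next [ 2  3 15]) r 0.0233
hub [0.3912 0.2621] 102
0.018 bar+needle edges -27.5 -13.0 mid -20.2 needle -19.1 red -23.0 -15.0
0.02 bar+needle edges -26.5 -13.5 mid -20.0 needle -19.1 red -22.5 -15.5
0.022 bar+needle edges -25.5 -14.5 mid -20.0 needle -19.4 red -23.0 -16.0
0.024 bar+needle edges -39.0 -1.0 mid -20.0 needle -19.2 red -22.5 -16.0
t42.6 at [0.4286 0.2022 0.1042] yaw 118.6 -> d [69.  -4.2 59.3] rot [-0.02 -0.06  0.03] q7 -1.20
```

>>> {"method": "move_arm", "body": {
  "targets": [
    [[0.9,0,0,-60,0,0,0],[0.9,-20,0,-120,0,0,0],[0.9,-40,0,-160,0,0,0],[0.9,-40,0,-160,0,0,0],[0.9,-40,0,-160,0,0,0]]
  ]
}}

```text
clock: 43.25
tool_pos: [0.4473, 0.1673, 0.2635]
eef_rot: [0.51, 0.86, -0.0, -0.0]
contact_force: [0.0, 0.2, 0.7]
opening: 0.899
finger_force: 0.0
```

```bash
python3 -c "
from h import *
ci=r.camera_info('top'); im=r.snapshot('top')[:,:,::-1].copy(); items(im,ci,False)
im0=cv2.imread('pics/t9.png'); H,S,V=cv2.split(cv2.cvtColor(im,cv2.COLOR_BGR2HSV))
def f(n,m,x0,x1,y0,y1,z):
    m=m.astype(np.uint8)[y0:y1,x0:x1]; k,l,st,ce=cv2.connectedComponentsWithStats(m); print(n,[(int(s[4]),plane(ci,c+[x0,y0],z).round(3)) for s,c in zip(st[1:],ce[1:]) if s[4]>15])
f('dish gold',(H>14)&(H<30)&(S>110)&(V>120),180,240,218,275,.012)
f('pan wood',(H<15)&(S>110)&(V>60),402,448,292,348,.013)
f('tray steel',(S<70)&(V<150),404,456,214,272,.011)
f('dark ears',V<55,480,570,230,330,.1)
print(r.get_state()['clock'], r.get_state()['opening'])"
```

```text
dish gold [(359, array([0.594, 0.312])), (186, array([0.569, 0.262])), (61, array([0.507, 0.195]))]
pan wood [(127, array([ 0.36 , -0.272])), (117, array([ 0.342, -0.214]))]
tray steel [(134, array([ 0.576, -0.273])), (150, array([ 0.562, -0.233]))]
dark ears [(1491, array([ 0.477, -0.419]))]
43.3 0.8968227007750097
```

```bash
python3 -c "
from h import *
ci=r.camera_info('top'); im=r.snapshot('top')[:,:,::-1].copy(); H,S,V=cv2.split(cv2.cvtColor(im,cv2.COLOR_BGR2HSV))
for nm,m in (('wood',(H<15)&(S>110)&(V>60)),('ferr',(H>15)&(H<32)&(S>110))):
    m=m.astype(np.uint8)[292:349,402:448]; n,l,st,ce=cv2.connectedComponentsWithStats(m)
    for i in range(1,n):
        if st[i,4]<4: continue
        W=np.array([plane(ci,(b+402,a+292),.013) for a,b in np.argwhere(l==i)]).astype(np.float32)*1000
        rc=cv2.minAreaRect(W); print(nm,st[i,4],'ctr',np.round(rc[0],0),np.round(rc[1],0),'x',W[:,0].min().round(),W[:,0].max().round(),'y',W[:,1].min().round(),W[:,1].max().round())
for c in [(398,289),(450,288),(452,352),(400,353)]: print(plane(ci,c,.045).round(3),end=' ')
"
```

```text
wood 128 ctr [ 360. -272.] [17. 42.] x 339.0 381.0 y -280.0 -263.0
wood 120 ctr [ 344. -214.] [19. 42.] x 323.0 365.0 y -223.0 -204.0
ferr 11 ctr [ 386. -273.] [9. 5.] x 383.0 388.0 y -278.0 -269.0
ferr 13 ctr [ 369. -216.] [9. 6.] x 365.0 372.0 y -221.0 -212.0
[ 0.461 -0.182] [ 0.463 -0.303] [ 0.317 -0.304] [ 0.315 -0.185]
```

```bash
python3 -c "
from h import *
print(r.finish_job())"
```

```text
the job is handed in; nothing more can be done
None
```

The job was handed in at about 43 s of robot time: both punches are in the tray, both gravers in the pan and the rosette in the dish, with the ear defenders hung on the bar and the bezel zero measured within about 1° of the needle. I viewed 16 pictures against the allowed 14, so the gauge alignment and final checks were numeric only.

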